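# Tip the loose nuts into the open drawer and shut it

## Robot

A 7-joint arm with a two-finger parallel gripper is mounted at the origin on the work surface. World frame = base frame: x ahead of the robot, y to its left, z up, the work surface at z = 0. Lengths are in mm, angles in rad, forces in N, time in s.
With the tool pointing down it reaches from about 350 to 900 mm from the base axis. Payload 7.2 kg.
Tool frame: the origin (TCP) lies on the centre line of the jaws, within the pads' length; the fingertips stand 8 mm ahead of it and the grasp point (between the pads) lies 11 mm behind it; y points along the fingers, z is the direction in which the jaws open and shut, and the axes are right-handed (so a half turn about y gives the same grasp; the last joint's range is limited). The gripper opens to 88 mm and grips with 3 to 60 N. Pads are 20 mm wide; open, the fingers measure 115 mm over their backs; the gripper's body (75 mm by 178 mm) begins 61 mm behind the grasp point.
Start: joints at [-1.3, 0.411, -0.013, 1.596, 0.006, 1.134, -0.082], TCP at [207.732, 589.471, 230.653] pointing down, gripper open.
Joint ranges: [-2.95, 2.95], [-0.29, 1.99], [-1.47, 1.44], [0.14, 2.54], [-1.03, 4.17], [0.13, 1.85], [-2.86, 2.86]. Speed limits (rad/s): [2.39, 2.39, 3.01, 3.01, 3.14, 3.14, 3.14].

## Interface

Orientations are given as a unit quaternion [x, y, z, w].
In Python, from cell import r, read_camera, camera_params gives the robot as it stands. The module is installed in compiled form; this text tells all that it offers.
- The arm moves only by the tool carry_out, never from a script. Its argument "increments" is a list of rows, each an object with "delta_pos": the shift along the tool's x, y, z in mm, a list of three; "twist": the turn, a rotation vector about the tool's x, y, z in rad, a list of three; "hand": the closure, from 0 (fully open) to 1 (shut). In form: [{"delta_pos": [x, y, z], "twist": [wx, wy, wz], "hand": hand}, ...]. A call has 1 to 8 rows; each row shifts and turns the commanded pose from where the row before left it, along the tool's axes as they then stand; what a row does not reach is not made up. A row lasts 1/8 s, in which the tool goes at most 62.5 mm and 10.7 degrees, less where a joint would pass 70% of its speed; a pose out of reach is approached as far as the arm can. A call with a gripper value outside its range is refused whole. The fingers move at their own pace and stop on an object; "newtons" is the grip in N (left out, the last holds). Time passes only in rows, so rows that do not move let the fingers close. It gives the time, the measured TCP pose, the force and the opening at its end, in the units of the state.
- r.observe(): the state, without advancing time (a new reading comes with each control period).
- read_camera(name): name is "scene" or "side" or "wrist"; returns the picture (400x640x3 uint8, blue, green, red); there is no depth.
- camera_params(name): a dict with "mtx" (3x3 intrinsics, pixels), "rvec" (rotation vector, rad) and "tvec" (3), from world to camera coordinates, as OpenCV has them; the wrist camera has in their place "hand_eye" (4x4, takes a point from camera to tool coordinates, whose origin is the TCP and whose axes are the tool frame's). Camera axes: x right, y down, z forward; pixel columns grow to the right and rows downward; lengths in mm; the calibration is good to about 2 mm. A picture is of the moment at which its call begins: read the wrist's pose just before it. camera_params takes no time and is no camera call.
- r.hand_in(): hands the job in, once; it reports no verdict.
The state is a dict: "t": time; "qpos": joint angles; "qvel": joint speeds; "tau": joint torques, N m; "tool_pos": TCP position; "tool_rot": TCP orientation; "wrist_force": force on the tool from outside, world axes, zero at the start; "moment": the same for the moment, N m; "gripper_width": finger opening in mm.
Only numpy, scipy, OpenCV 4.12 (cv2) and the standard library are available. Lean on these libraries where they do the work, as an engineer would, in place of code of your own. Each camera call takes 0.05 s, during which the arm holds its last target.

## Task

Take the hand scoop and pour all eight nuts out of it into the drawer that stands open in the small-parts cabinet, then push that drawer fully shut. Leave the empty scoop standing the right way up, flat on the bench, and do not disturb the jar, the tape measure or the tin on the cabinet.

Things in the scene. Friction and masses are not known exactly. Their poses are not given: they have to be found in the camera images.
- scoop: Hand scoop of 3 mm sheet aluminium with a wooden handle, 130 to 210 g: an open-topped cup, flat floor 95 x 60 mm with 45 degree flanks, side and back walls 51 mm high, 84 mm wide outside; the front turns up at 30 degrees as a pouring lip. Origin: centre of the floor's underside, on the bench; +x to the lip, z up. Back wall at x = -49 mm, level handle behind it along -x. Overall x -165 to +87 mm.
- scoop_grip (a point): Middle of the scoop's wooden handle, 115 mm behind and 40 mm above the scoop's origin, axes as the scoop. The handle is a flat bar 100 mm long (x), 18 mm wide (y), 24 mm high (z); its underside is 28 mm over the bench; its front end is 16 mm behind the back wall.
- scoop_lip (a point): Middle of the pouring lip's front edge, 87 mm ahead of and 25 mm above the scoop's origin, axes as the scoop. The lip rises at 30 degrees from the floor's front end, 46 mm long, 84 mm wide; the side walls run on beside it almost to its edge. Level, it keeps the nuts in; tipped nose down by some 80 degrees or more, they all slide out.
- drawer (a joint): How far the open drawer stands out of the cabinet, m: 0 fully shut (front flush with the cabinet), 0.095 to 0.12 at the start, 0.125 at its stop. It slides on plain runners with about 1.5 N of friction and stays where it is left.
- drawer_floor (a point): Centre of the inner floor of the open drawer, 9 mm over the bench; moves with the drawer; -x points out of the cabinet (the way it opens), z up. Inside 154 mm long (x), 120 mm wide (y), 57 mm deep, rim 66 mm over the bench. Open from above only where it stands out of the cabinet: from the front at x = -77 mm back to the cabinet's face.
- drawer_pull (a point): Middle of the outer face of the open drawer's pull, a folded strip 50 mm wide and 12 mm high standing 14 mm out from the drawer's front; 34 mm over the bench; axes as drawer_floor. Pushing here along +x shuts the drawer; the cabinet's face rises above it to 125 mm over the bench, so a gripper pointing straight down meets that face before the drawer is home.
- drawer_front (a point): Middle of the upper front edge of the open drawer, 72 mm over the bench; front panel 128 mm wide, 66 mm high. Axes as drawer_floor.
- cabinet: Grey steel small-parts cabinet, fixed to the bench, 175 mm deep (x), 276 mm wide (y), 125 mm high: two large drawers below, of which the one on its own +y side stands open, four small ones above, all shut. Origin: centre of its underside; its face is at x = -87.5 mm and looks along -x; the open drawer's midline is at y = +67 mm.
- jar: Closed frosted plastic jar with a dark lid, 72 mm across, 95 mm high; bystander. Origin: centre of its underside.
- tape_measure: Black and yellow tape measure standing on edge, 84 x 36 x 64 mm; bystander. Origin: centre of its underside.
- wax_tin: Flat round metal tin, closed, 75 mm across, 30 mm high, on top of the cabinet; bystander. Origin: centre of its underside.
- nut1: Large plain steel hex nut (M16), one of eight alike, 24 mm across flats, 13 mm high, 33 g, lying in the scoop at the start. Origin: its centre; z along its hole.
- nut2: Large plain steel hex nut (M16), one of eight alike, 24 mm across flats, 13 mm high, 33 g, lying in the scoop at the start. Origin: its centre; z along its hole.
- nut3: Large plain steel hex nut (M16), one of eight alike, 24 mm across flats, 13 mm high, 33 g, lying in the scoop at the start. Origin: its centre; z along its hole.
- nut4: Large plain steel hex nut (M16), one of eight alike, 24 mm across flats, 13 mm high, 33 g, lying in the scoop at the start. Origin: its centre; z along its hole.
- nut5: Large plain steel hex nut (M16), one of eight alike, 24 mm across flats, 13 mm high, 33 g, lying in the scoop at the start. Origin: its centre; z along its hole.
- nut6: Large plain steel hex nut (M16), one of eight alike, 24 mm across flats, 13 mm high, 33 g, lying in the scoop at the start. Origin: its centre; z along its hole.
- nut7: Large plain steel hex nut (M16), one of eight alike, 24 mm across flats, 13 mm high, 33 g, lying in the scoop at the start. Origin: its centre; z along its hole.
- nut8: Large plain steel hex nut (M16), one of eight alike, 24 mm across flats, 13 mm high, 33 g, lying in the scoop at the start. Origin: its centre; z along its hole.

How it is judged (in metres and radians):
On the way:
1. all eight nuts lie inside the open drawer (x of nut1 in the frame of drawer_floor between -0.078 and 0.078 m and y of nut1 in the frame of drawer_floor between -0.061 and 0.061 m and z of nut1 in the frame of drawer_floor between 0 and 0.05 m and x of nut2 in the frame of drawer_floor between -0.078 and 0.078 m and y of nut2 in the frame of drawer_floor between -0.061 and 0.061 m and z of nut2 in the frame of drawer_floor between 0 and 0.05 m and x of nut3 in the frame of drawer_floor between -0.078 and 0.078 m and y of nut3 in the frame of drawer_floor between -0.061 and 0.061 m and z of nut3 in the frame of drawer_floor between 0 and 0.05 m and x of nut4 in the frame of drawer_floor between -0.078 and 0.078 m and y of nut4 in the frame of drawer_floor between -0.061 and 0.061 m and z of nut4 in the frame of drawer_floor between 0 and 0.05 m and x of nut5 in the frame of drawer_floor between -0.078 and 0.078 m and y of nut5 in the frame of drawer_floor between -0.061 and 0.061 m and z of nut5 in the frame of drawer_floor between 0 and 0.05 m and x of nut6 in the frame of drawer_floor between -0.078 and 0.078 m and y of nut6 in the frame of drawer_floor between -0.061 and 0.061 m and z of nut6 in the frame of drawer_floor between 0 and 0.05 m and x of nut7 in the frame of drawer_floor between -0.078 and 0.078 m and y of nut7 in the frame of drawer_floor between -0.061 and 0.061 m and z of nut7 in the frame of drawer_floor between 0 and 0.05 m and x of nut8 in the frame of drawer_floor between -0.078 and 0.078 m and y of nut8 in the frame of drawer_floor between -0.061 and 0.061 m and z of nut8 in the frame of drawer_floor between 0 and 0.05 m and value of joint drawer above 0.02 m), for 0.2 s.
At the end, for the whole second after the job is handed in: All eight nuts are inside the drawer, the drawer is shut to within 6 mm, and the scoop stands right way up on the bench (within about 5 degrees, underside within 6 mm of the bench), released and at rest (x of nut1 in the frame of drawer_floor between -0.078 and 0.078 m and y of nut1 in the frame of drawer_floor between -0.061 and 0.061 m and z of nut1 in the frame of drawer_floor between 0 and 0.05 m and x of nut2 in the frame of drawer_floor between -0.078 and 0.078 m and y of nut2 in the frame of drawer_floor between -0.061 and 0.061 m and z of nut2 in the frame of drawer_floor between 0 and 0.05 m and x of nut3 in the frame of drawer_floor between -0.078 and 0.078 m and y of nut3 in the frame of drawer_floor between -0.061 and 0.061 m and z of nut3 in the frame of drawer_floor between 0 and 0.05 m and x of nut4 in the frame of drawer_floor between -0.078 and 0.078 m and y of nut4 in the frame of drawer_floor between -0.061 and 0.061 m and z of nut4 in the frame of drawer_floor between 0 and 0.05 m and x of nut5 in the frame of drawer_floor between -0.078 and 0.078 m and y of nut5 in the frame of drawer_floor between -0.061 and 0.061 m and z of nut5 in the frame of drawer_floor between 0 and 0.05 m and x of nut6 in the frame of drawer_floor between -0.078 and 0.078 m and y of nut6 in the frame of drawer_floor between -0.061 and 0.061 m and z of nut6 in the frame of drawer_floor between 0 and 0.05 m and x of nut7 in the frame of drawer_floor between -0.078 and 0.078 m and y of nut7 in the frame of drawer_floor between -0.061 and 0.061 m and z of nut7 in the frame of drawer_floor between 0 and 0.05 m and x of nut8 in the frame of drawer_floor between -0.078 and 0.078 m and y of nut8 in the frame of drawer_floor between -0.061 and 0.061 m and z of nut8 in the frame of drawer_floor between 0 and 0.05 m and value of joint drawer below 0.006 m and angle between scoop's own z axis and vertical below 0.08 rad and height (world z) of scoop between -0.004 and 0.006 m and linear speed of scoop below 0.02 m/s); the robot touches nothing.
It fails at once if the jar is shifted by more than 30 mm or knocked over (distance of jar from where it was at the start of the episode above 0.03 m or angle between jar's own z axis and vertical above 0.5 rad).
It fails at once if the tape measure is shifted by more than 30 mm or knocked over (distance of tape_measure from where it was at the start of the episode above 0.03 m or angle between tape_measure's own z axis and vertical above 0.5 rad).
It fails at once if the tin is shifted by more than 30 mm or knocked over (distance of wax_tin from where it was at the start of the episode above 0.03 m or angle between wax_tin's own z axis and vertical above 0.5 rad).
It also fails if it takes over 62 s, if anything falls off the work surface, if the arm or the gripper's body presses on something with over 40 N, if the wrist force passes 120 N, or if a joint passes its speed limit or range.

## Working session

There is one attempt and no reset: what is moved stays moved. The work goes in short steps, Python scripts to look and compute and a tool call to move; the robot and the scene stay as the last step left them, time stands still between calls to the robot, and variables do not carry over. Pictures are saved under pics/ and viewed, and the job is handed in when it is done.

Besides the shell and the picture viewer there is one more tool, called after "Request:" as name(argument=value, ...) on one line, values as JSON. carry_out: Moves the arm, as the interface text tells. Its arguments: {"type":"object","properties":{"increments":{"type":"array"},"newtons":{"type":"number"}},"required":["increments"]}

```bash
mkdir -p pics; python3 - <<'E'
from cell import r, read_camera, camera_params
import cv2
print(r.observe())
for n in ["scene","side","wrist"]:
    cv2.imwrite(f"pics/{n}0.png",read_camera(n)); print(n,camera_params(n))
E
```

```text
{'t': 0.0, 'qpos': array([-1.30019966,  0.41190937, -0.01271574,  1.59702092,  0.00557766,
        1.13429608, -0.08218416]), 'qvel': array([-0.00213619,  0.00176054,  0.00290915,  0.00074917, -0.00051624,
       -0.00174435, -0.00048396]), 'tau': array([ 6.00041894e-04, -5.87957740e+01,  6.42168671e-01, -2.91072768e+01,
       -5.37784409e-02,  1.82078127e-02,  1.43326056e-04]), 'tool_pos': array([207.58895531, 589.00474599, 229.81260467]), 'tool_rot': array([ 0.69754895, -0.1192619 ,  0.11913542, -0.69642574]), 'wrist_force': array([-0.17023041, -0.14735397,  0.43414087]), 'moment': array([ 0.02394526, -0.01408211,  0.01732244]), 'gripper_width': 87.8383616309124}
scene {'mtx': array([[427.10038564,   0.        , 324.15941386],
       [  0.        , 427.10038564, 196.57435733],
       [  0.        ,   0.        ,   1.        ]]), 'rvec': array([ 1.34877431,  2.09471057, -1.00547324]), 'tvec': array([ 167.54617953, -284.44244522, 1384.72444644])}
side {'mtx': array([[468.16489786,   0.        , 322.00832701],
       [  0.        , 468.16489786, 212.14031817],
       [  0.        ,   0.        ,   1.        ]]), 'rvec': array([ 2.35324779, -0.60990411,  0.21889014]), 'tvec': array([-435.9743657 ,  326.58355931, 1007.43831959])}
wrist {'mtx': array([[287.63750474,   0.        , 318.65545244],
       [  0.        , 287.63750474, 194.47063338],
       [  0.        ,   0.        ,   1.        ]]), 'hand_eye': array([[ 1.10580769e-03,  9.61411471e-01,  2.75112268e-01,
        -7.48718305e+01],
       [-1.05661027e-03, -2.75111159e-01,  9.61411844e-01,
        -1.53925039e+02],
       [ 9.99998830e-01, -1.35382306e-03,  7.11617199e-04,
        -6.02968319e-01],
       [ 0.00000000e+00,  0.00000000e+00,  0.00000000e+00,
         1.00000000e+00]])}
```

View pics/scene0.png

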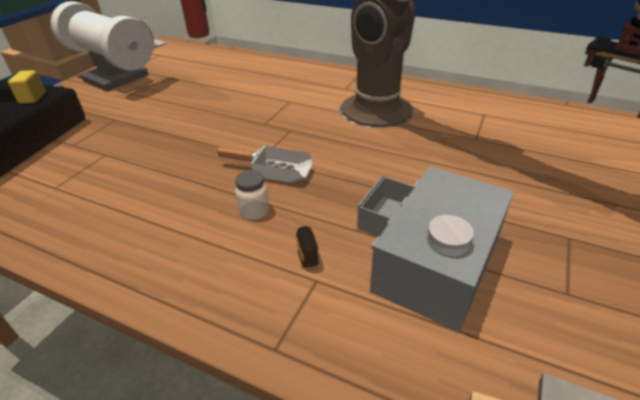

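View pics/side0.png

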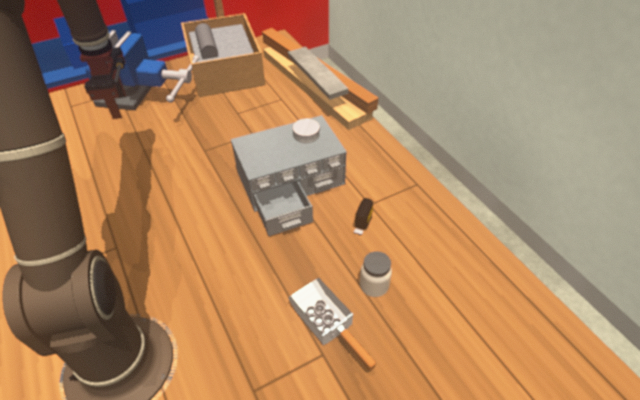

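View pics/wrist0.png

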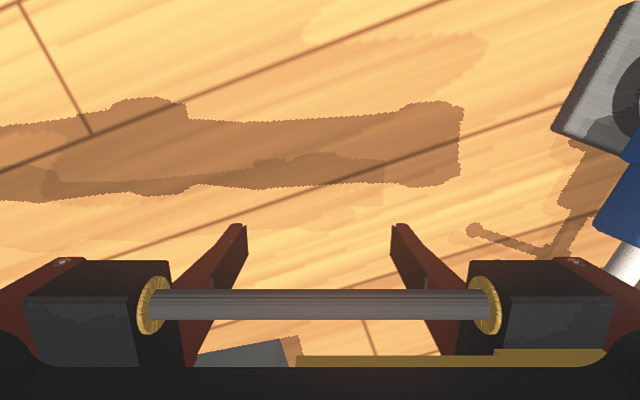

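```bash
python3 - <<'E'
import cv2
a=cv2.imread("pics/side0.png"); b=cv2.imread("pics/scene0.png")
def c(im,x,y,w,h,n):
    o=cv2.resize(im[y:y+h,x:x+w],(800,int(800*h/w)),interpolation=cv2.INTER_CUBIC)
    s=800/w
    for k in range((x//20+1)*20,x+w,20):
        cv2.putText(o,str(k),(int((k-x)*s),10),0,.35,(0,0,255)); cv2.line(o,(int((k+.5-x)*s),12),(int((k+.5-x)*s),20),(0,0,255))
    for k in range((y//20+1)*20,y+h,20):
        cv2.putText(o,str(k),(0,int((k-y)*s)),0,.35,(0,0,255)); cv2.line(o,(25,int((k+.5-y)*s)),(32,int((k+.5-y)*s)),(0,0,255))
    cv2.imwrite(n,o)
c(a,280,240,120,90*1+45-5,"pics/s1.png") if 0 else c(a,270,275,130,97,"pics/s1.png")
c(a,220,110,180,135,"pics/s2.png")
c(b,210,130,200,150,"pics/c1.png")
c(b,340,150,190,142,"pics/c2.png")
E
```

```text
(no output)
```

View pics/s1.png

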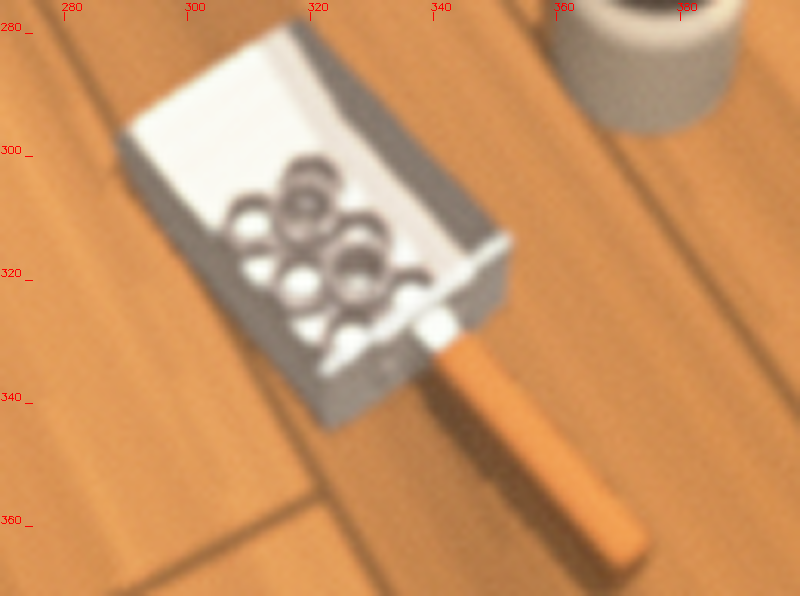

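View pics/s2.png

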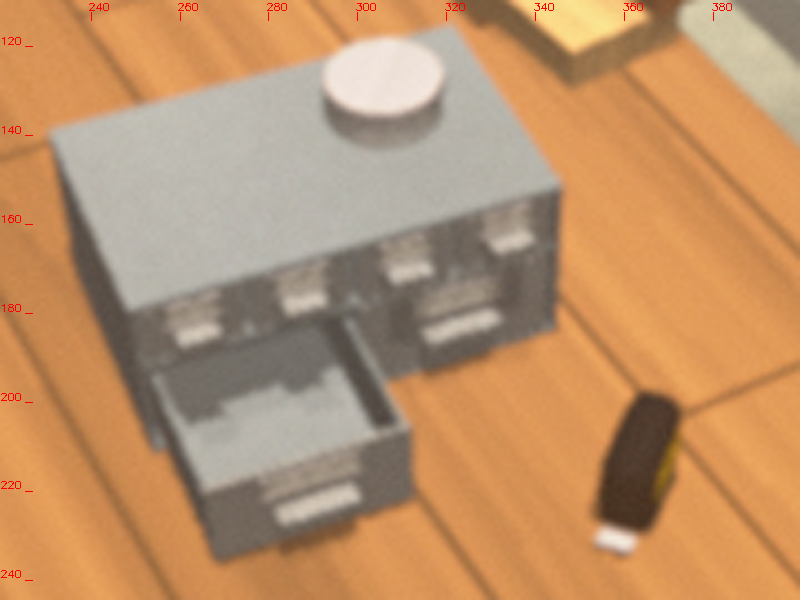

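View pics/c1.png

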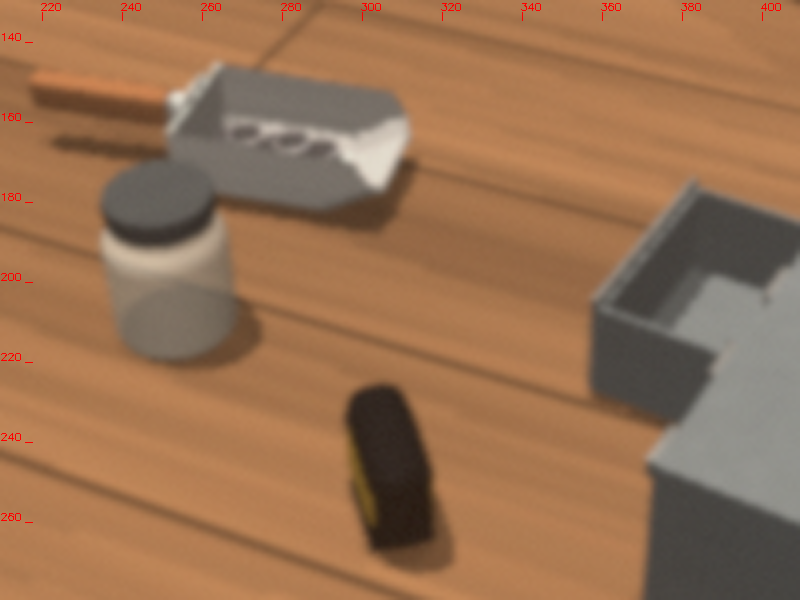

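View pics/c2.png

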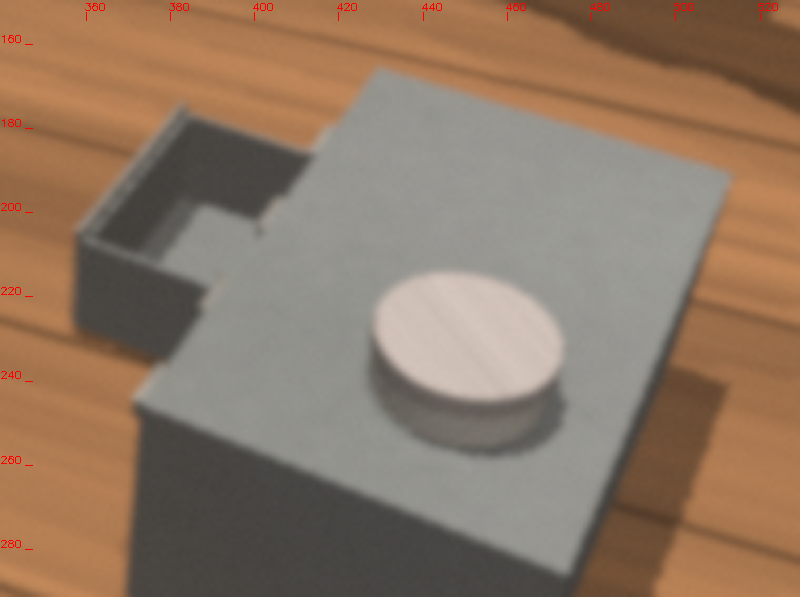

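```bash
cat > h.py <<'E'
import numpy as np,cv2
from scipy.spatial.transform import Rotation as R
from scipy.optimize import least_squares
from cell import camera_params
P={n:camera_params(n) for n in("side","scene")}
def proj(n,X):
    p=P[n]; return cv2.projectPoints(np.array(X,float).reshape(-1,1,3),p["rvec"],p["tvec"],p["mtx"],None)[0].reshape(-1,2)
def back(n,uv,z):
    p=P[n]; M=cv2.Rodrigues(p["rvec"])[0]; o=-M.T@p["tvec"]
    d=M.T@np.linalg.inv(p["mtx"])@np.array([*uv,1.]); return o+d*(z-o[2])/d[2]
def T2(q,X):
    c,s=np.cos(q[2]),np.sin(q[2]); X=np.array(X,float); return np.c_[q[0]+c*X[:,0]-s*X[:,1],q[1]+s*X[:,0]+c*X[:,1],X[:,2]]
E
python3 - <<'E'
from h import *
so=[("side",(87,42,25),(290.6,295.8)),("side",(87,-42,25),(317.4,278.2)),("side",(-49,42,51),(322.8,335.4)),("side",(-49,-42,51),(353.2,313.7)),
("side",(-165,-9,52),(375.3,363.6)),("side",(-165,9,52),(369.4,368.4)),("scene",(87,42,25),(312.5,162)),("scene",(87,-42,25),(305,177.5)),("scene",(-165,9,52),(219.2,148)),("scene",(-49,42,51),(264.2,145.8)),("scene",(-49,-42,51),(252.5,162.5))]
def f(q): return np.concatenate([proj(n,T2(q,[X]))[0]-u for n,X,u in so])
def D(d,X): return X
best=min((least_squares(f,[*back("side",(320,310),20)[:2],y],loss="soft_l1") for y in(0,1.5,3,-1.5)),key=lambda s:s.cost)
print("scoop",best.x,best.fun.reshape(-1,2).round(1).tolist())
co=[("side",(-87.5,138,125),(249.2,179.3)),("side",(-87.5,-138,125),(346.5,151.6)),("side",(87.5,138,125),(231.2,139.7)),("side",(87.5,-138,125),(321.7,116.1)),
("scene",(-87.5,138,125),(429.8,165.9)),("scene",(-87.5,-138,125),(372.1,245.5)),("scene",(87.5,138,125),(514.1,191.6)),("scene",(87.5,-138,125),(475.4,286.8))]
dr=[("side",131,(266.8,219.8)),("side",3,(312.2,207.2)),("scene",131,(383.5,174.9)),("scene",3,(358.3,205.3))]
def g(q): return np.concatenate([proj(n,T2(q,[X]))[0]-u for n,X,u in co]+[proj(n,T2(q,[(-87.5-q[3],y,72)]))[0]-u for n,y,u in dr])
best=min((least_squares(g,[*back("side",(290,160),60)[:2],y,105],loss="soft_l1") for y in(0,1.5,3,-1.5)),key=lambda s:s.cost)
q=best.x;print("cab",q,best.fun.reshape(-1,2).round(1).tolist())
print("front mid",T2(q,[(-87.5-q[3],67,72),(-87.5,67,72)]))
print("jar",back("side",(377,262),95),back("scene",(249.5,179),95))
print("tape",back("side",(366,210),64),back("scene",(306,234),64))
print("tin",back("side",(306,128),155),back("scene",(451,228),155))
E
```

```text
scoop [ 437.53702811 -120.7600164     1.69333296] [[-3.0, 0.1], [-0.3, -0.3], [-0.9, -1.0], [-0.3, -0.2], [0.5, -0.5], [-0.5, -0.2], [-0.0, -0.4], [-3.6, 2.7], [-0.9, -3.5], [-0.6, -0.7], [-2.7, -0.0]]
cab [575.40897339 335.92107885   1.46271467 100.31671375] [[-0.8, -0.7], [-0.3, -1.1], [-0.9, -1.5], [-0.3, -1.9], [-0.9, 0.1], [0.2, 0.6], [-0.7, -0.2], [-1.6, 0.3], [-1.6, -1.3], [0.1, -3.4], [-0.4, -1.1], [-0.9, -0.5]]
front mid [[488.53988418 156.42768257  72.        ]
 [499.36118409 256.15903435  72.        ]]
jar [586.6930464  -99.10694457  95.        ] [591.90227414 -90.56368847  95.        ]
tape [666.24768591  68.98623993  64.        ] [667.97834503  85.64047516  64.        ]
tin [636.2252926  339.33841848 155.        ] [636.80410626 349.60628247 155.        ]
```

```bash
cat >> h.py <<'E'
def plan(p0,R0,p1,R1,n):
    """n equal rows from pose 0 to 1 (R are Rotation)"""
    w=(R0.inv()*R1).as_rotvec()/n
    S=sum((R.from_rotvec(w*k).as_matrix() for k in range(n)),np.zeros((3,3)))
    v=np.linalg.solve(S,R0.inv().apply(np.array(p1)-p0)); return v,w
def tool(yaw,tilt,s=1):
    """fingers point tilt rad forward of down, forward=yaw dir; s=1: tool -x up/forward"""
    f=np.array([np.cos(yaw),np.sin(yaw),0]);u=np.array([0,0,1.])
    y=f*np.sin(tilt)-u*np.cos(tilt); x=-s*(f*np.cos(tilt)+u*np.sin(tilt)); z=np.cross(x,y)
    return R.from_matrix(np.c_[x,y,z])
E
python3 - <<'E'
from h import *
from cell import r
o=r.observe();Q=R.from_quat(o["tool_rot"]);print(Q.as_matrix().round(3))
for s in(1,-1):
    g=tool(1.693,np.pi/4,s); print(s,(Q.inv()*g).as_rotvec(), (Q.inv()*tool(1.693,0,s)).as_rotvec())
E
```

```text
[[ 0.943 -0.     0.332]
 [-0.332 -0.001  0.943]
 [ 0.    -1.    -0.001]]
1 [0.43580796 1.049405   0.70222781] [1.01975964e-03 1.10976319e+00 7.28343459e-04]
-1 [ 0.79204621 -1.90997067 -0.49154994] [ 8.26559545e-04 -2.03182905e+00 -1.15727279e-03]
```

```bash
cat >> h.py <<'E'
def show(p0,R0,v,w,n):
    p=np.array(p0);Q=R0
    for k in range(n):
        p=p+Q.apply(v);Q=Q*R.from_rotvec(w)
        if k%4==3 or k==n-1: print(p.round(),(p-150*Q.as_matrix()[:,1]).round())
    print("final",p.round(1),Q.as_matrix().round(2).tolist())
SC=np.array([437.5,-120.8,1.693])
def scoop_pt(X): return T2(SC,[X])[0]
E
python3 - <<'E'
from h import *
from cell import r
o=r.observe();Q=R.from_quat(o["tool_rot"]);p=o["tool_pos"]
g=tool(SC[2],np.pi/4);d=g.as_matrix()[:,1]
t=scoop_pt((-85,0,40))-119*d;print(t)
n=24;v,w=plan(p,Q,t,g,n);print(v,w,np.linalg.norm(v),np.degrees(np.linalg.norm(w)))
show(p,Q,v.round(1),w.round(3),n)
E
```

```text
[ 458.11881781 -288.68428913  124.14570696]
[ 35.97890113 -10.71559437 -17.03344204] [0.01815866 0.04372521 0.02925949] 41.22430638376451 3.1889354737433053
[314. 469. 265.] [326. 452. 413.]
[400. 329. 277.] [419. 293. 422.]
[459. 175. 268.] [483. 121. 406.]
[490.  16. 238.] [514. -56. 367.]
[ 489. -141.  190.] [ 509. -231.  309.]
[ 456. -289.  127.] [ 469. -394.  234.]
final [ 456.4 -289.5  127.1] [[0.08, -0.08, 0.99], [-0.71, 0.7, 0.12], [-0.7, -0.71, -0.0]]
```

Request:
carry_out(increments=[{"delta_pos":[36,-10.7,-17],"twist":[0.018,0.044,0.029],"hand":0},{"delta_pos":[36,-10.7,-17],"twist":[0.018,0.044,0.029],"hand":0},{"delta_pos":[36,-10.7,-17],"twist":[0.018,0.044,0.029],"hand":0},{"delta_pos":[36,-10.7,-17],"twist":[0.018,0.044,0.029],"hand":0},{"delta_pos":[36,-10.7,-17],"twist":[0.018,0.044,0.029],"hand":0},{"delta_pos":[36,-10.7,-17],"twist":[0.018,0.044,0.029],"hand":0},{"delta_pos":[36,-10.7,-17],"twist":[0.018,0.044,0.029],"hand":0},{"delta_pos":[36,-10.7,-17],"twist":[0.018,0.044,0.029],"hand":0}], newtons=50)

```text
t: 1.15
tool_pos: [400.4, 327.5, 277.8]
tool_rot: [-0.595, 0.31, -0.167, 0.723]
wrist_force: [1.2, -0.0, 0.5]
gripper_width: 87.6
```

Request:
carry_out(increments=[{"delta_pos":[36,-10.7,-17],"twist":[0.018,0.044,0.029],"hand":0},{"delta_pos":[36,-10.7,-17],"twist":[0.018,0.044,0.029],"hand":0},{"delta_pos":[36,-10.7,-17],"twist":[0.018,0.044,0.029],"hand":0},{"delta_pos":[36,-10.7,-17],"twist":[0.018,0.044,0.029],"hand":0},{"delta_pos":[36,-10.7,-17],"twist":[0.018,0.044,0.029],"hand":0},{"delta_pos":[36,-10.7,-17],"twist":[0.018,0.044,0.029],"hand":0},{"delta_pos":[36,-10.7,-17],"twist":[0.018,0.044,0.029],"hand":0},{"delta_pos":[36,-10.7,-17],"twist":[0.018,0.044,0.029],"hand":0}])

```text
t: 2.15
tool_pos: [490.2, 15.6, 237.8]
tool_rot: [-0.464, 0.485, -0.205, 0.712]
wrist_force: [0.5, 0.0, 0.7]
gripper_width: 87.9
```

Request:
carry_out(increments=[{"delta_pos":[36,-10.7,-17],"twist":[0.018,0.044,0.029],"hand":0},{"delta_pos":[36,-10.7,-17],"twist":[0.018,0.044,0.029],"hand":0},{"delta_pos":[36,-10.7,-17],"twist":[0.018,0.044,0.029],"hand":0},{"delta_pos":[36,-10.7,-17],"twist":[0.018,0.044,0.029],"hand":0},{"delta_pos":[36,-10.7,-17],"twist":[0.018,0.044,0.029],"hand":0},{"delta_pos":[36,-10.7,-17],"twist":[0.018,0.044,0.029],"hand":0},{"delta_pos":[36,-10.7,-17],"twist":[0.018,0.044,0.029],"hand":0},{"delta_pos":[36,-10.7,-17],"twist":[0.018,0.044,0.029],"hand":0}])

```text
t: 3.15
tool_pos: [456.4, -290.0, 125.9]
tool_rot: [-0.31, 0.636, -0.234, 0.667]
wrist_force: [1.0, -0.5, 0.3]
gripper_width: 87.8
```

```bash
cat >> h.py <<'E'
def projw(o,X):
    W=camera_params("wrist");H=W["hand_eye"]
    Xt=R.from_quat(o["tool_rot"]).inv().apply(np.array(X)-o["tool_pos"])
    Xc=(Xt-H[:3,3])@H[:3,:3]; q=Xc@W["mtx"].T; return q[:,:2]/q[:,2:]
SK=np.array([(87,42,25),(87,-42,25),(-49,42,51),(-49,-42,51),(-65,9,52),(-65,-9,52),(-165,9,52),(-165,-9,52)])
E
python3 - <<'E'
from h import *
from cell import r,read_camera
o=r.observe();print(o["t"],o["tool_pos"].round(1),o["qpos"].round(2),R.from_quat(o["tool_rot"]).as_matrix().round(3).tolist())
im=read_camera("wrist")
u=projw(o,T2(SC,SK));print(u.round())
cv2.imwrite("pics/w1.png",im)
for a in u: cv2.circle(im,tuple(int(k) for k in a),3,(0,0,255),1)
cv2.imwrite("pics/w1m.png",im)
E
```

```text
3.15 [ 456.4 -290.   125.9] [ 0.44  0.84  0.53  1.52 -0.72  1.68  1.31] [[0.081, -0.083, 0.993], [-0.706, 0.699, 0.116], [-0.703, -0.711, -0.002]]
[[287.  84.]
 [350.  83.]
 [278. 155.]
 [361. 154.]
 [311. 167.]
 [329. 167.]
 [310. 268.]
 [332. 268.]]
```

View pics/w1m.png

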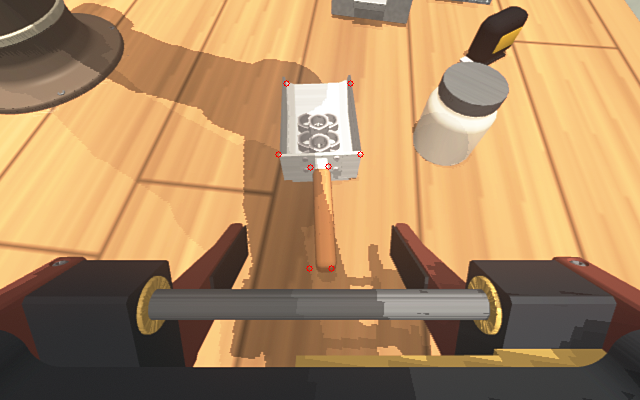

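```bash
sed -i 's/SC=np.array.*/SC=np.array([438.5,-120.8,1.72])/' h.py; python3 - <<'E'
from h import *
from cell import r
o=r.observe();Q=R.from_quat(o["tool_rot"]);p=o["tool_pos"]
g=tool(SC[2],np.pi/4);d=g.as_matrix()[:,1]
t=scoop_pt((-85,0,40))+11*d;print(t)
v,w=plan(p,Q,t,g,8);print(v,w)
E
```

```text
[ 449.97907842 -197.16387286   32.22182541]
[-0.64668777 16.57260201  1.30349042] [-0.00283455 -0.00445371  0.0006812 ]
```

Request:
carry_out(increments=[{"delta_pos":[-0.6,16.6,1.3],"twist":[-0.003,-0.004,0.001],"hand":0},{"delta_pos":[-0.6,16.6,1.3],"twist":[-0.003,-0.004,0.001],"hand":0},{"delta_pos":[-0.6,16.6,1.3],"twist":[-0.003,-0.004,0.001],"hand":0},{"delta_pos":[-0.6,16.6,1.3],"twist":[-0.003,-0.004,0.001],"hand":0},{"delta_pos":[-0.6,16.6,1.3],"twist":[-0.003,-0.004,0.001],"hand":0},{"delta_pos":[-0.6,16.6,1.3],"twist":[-0.003,-0.004,0.001],"hand":0},{"delta_pos":[-0.6,16.6,1.3],"twist":[-0.003,-0.004,0.001],"hand":0},{"delta_pos":[-0.6,16.6,1.3],"twist":[-0.003,-0.004,0.001],"hand":0}])

```text
t: 4.2
tool_pos: [453.9, -190.7, 35.2]
tool_rot: [-0.32, 0.629, -0.218, 0.674]
wrist_force: [-0.0, 0.1, -0.0]
gripper_width: 87.9
```

```bash
python3 - <<'E'
from h import *
from cell import r,read_camera
im=read_camera("wrist");o=r.observe();print(o["t"],o["tool_pos"].round(1),o["qpos"].round(2),o["wrist_force"].round(1))
cv2.imwrite("pics/w2.png",im)
E
```

```text
4.25 [ 453.6 -188.4   34.2] [ 0.34  0.88  0.47  1.72 -0.79  1.45  1.39] [ 0.1  1.8 -0.6]
```

View pics/w2.png

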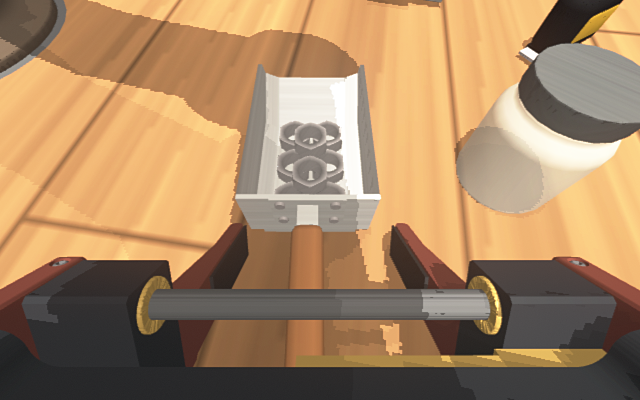

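Request:
carry_out(increments=[{"delta_pos":[0,0,0],"twist":[0,0,0],"hand":0}])

```text
t: 4.38
tool_pos: [453.8, -191.0, 35.8]
tool_rot: [-0.32, 0.629, -0.218, 0.674]
wrist_force: [-0.2, 0.4, -0.4]
gripper_width: 87.7
```

```bash
python3 - <<'E'
from h import *
from cell import r,read_camera
for i in range(3):
    o=r.observe();print(o["t"],o["tool_pos"].round(1),o["qpos"].round(3),o["qvel"].round(3),o["wrist_force"].round(1),R.from_quat(o["tool_rot"]).as_matrix().round(3).tolist())
print(projw(o,T2(SC,SK)).round())
E
```

```text
4.375 [ 453.8 -191.    35.8] [ 0.34   0.875  0.468  1.717 -0.788  1.457  1.385] [ 0.011 -0.01   0.016 -0.016  0.004  0.006 -0.002] [-0.2  0.4 -0.4] [[0.113, -0.109, 0.988], [-0.696, 0.7, 0.157], [-0.709, -0.706, 0.003]]
4.375 [ 453.8 -191.    35.8] [ 0.34   0.875  0.468  1.717 -0.788  1.457  1.385] [ 0.011 -0.01   0.016 -0.016  0.004  0.006 -0.002] [-0.2  0.4 -0.4] [[0.113, -0.109, 0.988], [-0.696, 0.7, 0.157], [-0.709, -0.706, 0.003]]
4.375 [ 453.8 -191.    35.8] [ 0.34   0.875  0.468  1.717 -0.788  1.457  1.385] [ 0.011 -0.01   0.016 -0.016  0.004  0.006 -0.002] [-0.2  0.4 -0.4] [[0.113, -0.109, 0.988], [-0.696, 0.7, 0.157], [-0.709, -0.706, 0.003]]
[[267.  77.]
 [361.  78.]
 [238. 198.]
 [383. 199.]
 [293. 223.]
 [326. 223.]
 [280. 465.]
 [328. 465.]]
```

Request:
carry_out(increments=[{"delta_pos":[2.7,0,-3.2],"twist":[0,0,0],"hand":0},{"delta_pos":[2.7,0,-3.2],"twist":[0,0,0],"hand":0},{"delta_pos":[0,0,0],"twist":[0,0,0],"hand":0}])

```text
t: 4.75
tool_pos: [447.9, -197.0, 32.1]
tool_rot: [-0.32, 0.629, -0.219, 0.674]
wrist_force: [0.9, 0.5, 0.2]
gripper_width: 88.0
```

```bash
python3 - <<'E'
from h import *
from cell import r,read_camera
o=r.observe();print(o["t"],o["tool_pos"].round(1),o["wrist_force"].round(1))
Q=R.from_quat(o["tool_rot"]);d=Q.as_matrix()[:,1]
g=o["tool_pos"]-11*d-[*SC[:2],0]; print("grip in scoop",R.from_rotvec([0,0,-SC[2]]).apply(g))
im=read_camera("wrist");u=projw(o,T2(SC,SK))
for a in u: cv2.circle(im,tuple(int(k) for k in a),3,(0,0,255),1)
cv2.imwrite("pics/w3.png",im)
# plan test
p0=np.zeros(3);Q0=tool(1.7,.7);Q1=tool(1.5,.2);v,w=plan(p0,Q0,[100,20,3],Q1,8);show(p0,Q0,v,w,8)
E
```

```text
4.75 [ 447.9 -197.    32.1] [0.9 0.5 0.2]
grip in scoop [-84.49566451   2.01955859  39.90733998]
[50. 12.  3.] [ 53. -53. 138.]
[100.  20.   3.] [ 98. -10. 150.]
final [100.  20.   3.] [[-0.07, 0.01, 1.0], [-0.98, 0.2, -0.07], [-0.2, -0.98, 0.0]]
```

View pics/w3.png

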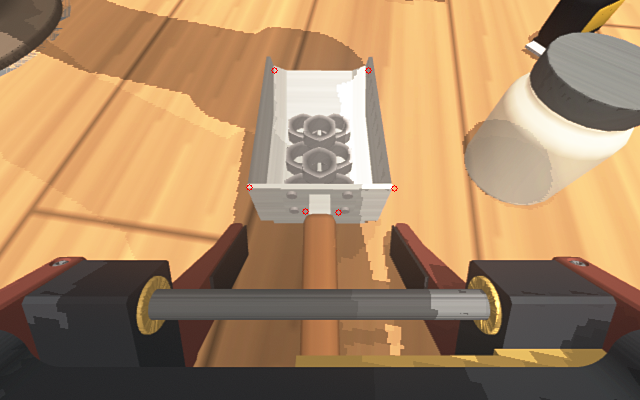

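Request:
carry_out(increments=[{"delta_pos":[0,0,0],"twist":[0,0,0],"hand":1},{"delta_pos":[0,0,0],"twist":[0,0,0],"hand":1},{"delta_pos":[0,0,0],"twist":[0,0,0],"hand":1},{"delta_pos":[0,0,0],"twist":[0,0,0],"hand":1},{"delta_pos":[0,0,0],"twist":[0,0,0],"hand":1},{"delta_pos":[0,0,0],"twist":[0,0,0],"hand":1}], newtons=58)

```text
t: 5.55
tool_pos: [448.2, -196.2, 32.2]
tool_rot: [-0.32, 0.629, -0.218, 0.674]
wrist_force: [-0.2, 0.6, 0.2]
gripper_width: 31.2
```

```bash
python3 - <<'E'
from h import *
from cell import r,read_camera
im=read_camera("wrist");o=r.observe();print(o["t"],o["tool_pos"].round(1),o["wrist_force"].round(1),o["gripper_width"],o["qpos"].round(2))
cv2.imwrite("pics/w4.png",im)
Q=R.from_quat(o["tool_rot"]);print("lift",Q.inv().apply([0,0,1]).round(3))
E
```

```text
5.6 [ 448.2 -196.2   32.2] [ 0.2  0.3 -1. ] 27.69429827549537 [ 0.35  0.88  0.47  1.72 -0.78  1.45  1.4 ]
lift [-0.708 -0.706  0.004]
```

View pics/w4.png

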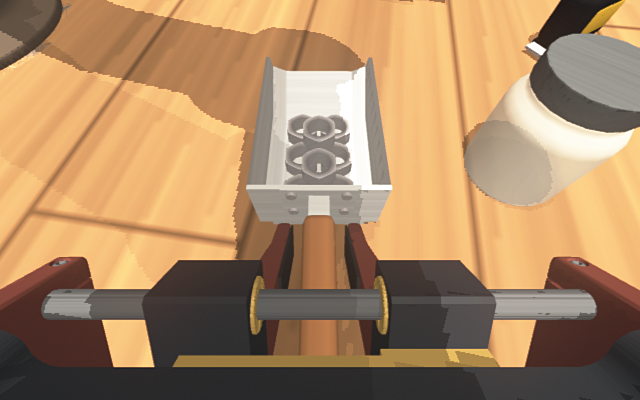

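Still closing (27.7 mm, handle 18). Wait, then lift a little.

Request:
carry_out(increments=[{"delta_pos":[0,0,0],"twist":[0,0,0],"hand":1},{"delta_pos":[0,0,0],"twist":[0,0,0],"hand":1},{"delta_pos":[0,0,0],"twist":[0,0,0],"hand":1},{"delta_pos":[0,0,0],"twist":[0,0,0],"hand":1}])

```text
t: 6.1
tool_pos: [448.2, -196.2, 32.2]
tool_rot: [-0.32, 0.629, -0.218, 0.674]
wrist_force: [0.5, -0.6, 0.1]
gripper_width: 17.5
```

Request:
carry_out(increments=[{"delta_pos":[-3,-3,0],"twist":[0,0,0],"hand":1},{"delta_pos":[-4,-4,0],"twist":[0,0,0],"hand":1},{"delta_pos":[-5,-5,0],"twist":[0,0,0],"hand":1},{"delta_pos":[-5,-5,0],"twist":[0,0,0],"hand":1},{"delta_pos":[-5,-5,0],"twist":[0,0,0],"hand":1},{"delta_pos":[-4,-4,0],"twist":[0,0,0],"hand":1},{"delta_pos":[0,0,0],"twist":[0,0,0],"hand":1}])

```text
t: 6.98
tool_pos: [448.3, -196.4, 69.4]
tool_rot: [-0.32, 0.629, -0.219, 0.674]
wrist_force: [-0.3, 0.8, -4.2]
gripper_width: 17.8
```

```bash
python3 - <<'E'
from h import *
from cell import r,read_camera
im=read_camera("wrist");o=r.observe();print(o["t"],o["tool_pos"].round(1),o["wrist_force"].round(1),o["moment"].round(2),o["gripper_width"],o["qpos"].round(2))
cv2.imwrite("pics/w5.png",im)
E
```

```text
7.025 [ 448.2 -196.3   69. ] [-0.5 -0.5 -3.9] [-1.73 -0.23  0.01] 17.508353544443807 [ 0.34  0.82  0.49  1.72 -0.76  1.5   1.36]
```

View pics/w5.png

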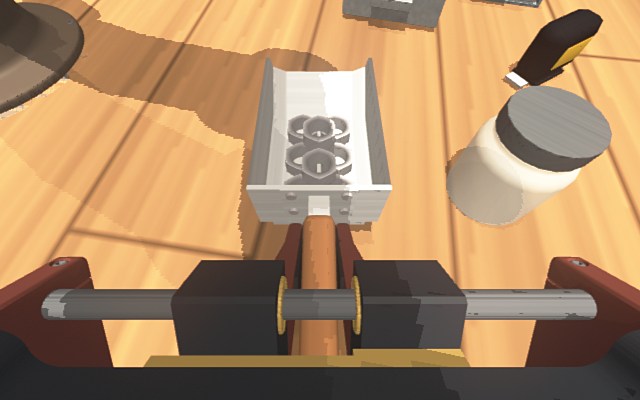

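```bash
cat >> h.py <<'E'
CAB=np.array([575.4,335.9,1.463]); DR=100.3
LIP=np.array([-110.7,120.9,0])
def lipgoal(cx,cy,z,tilt,yaw=None):
    """TCP pose with lip at cab (cx,cy), height z, tool tilt"""
    g=tool(CAB[2] if yaw is None else yaw,tilt); return T2(CAB,[(cx,cy,z)])[0]-g.apply(LIP),g
E
python3 - <<'E'
from h import *
from cell import r
o=r.observe();Q=R.from_quat(o["tool_rot"]);p=o["tool_pos"]
print("lip now",p+Q.apply(LIP))
p=p+[0,0,60]
t,g=lipgoal(-160,67,150,np.pi/4);print(t,t+g.apply(LIP))
n=13;v,w=plan(p,Q,t,g,n);print(v,w);show(p,Q,v.round(1),w.round(3),n)
E
```

```text
lip now [422.60257938 -34.56748298  62.05704172]
[473.95566895  21.22171116 157.21248917] [491.57486575 184.03707869 150.        ]
[-13.33153145  10.29543764   2.57651064] [ 0.01417108  0.01461711 -0.00014662]
[ 450. -129.  138.] [ 458. -235.  244.]
[457. -62. 146.] [ 457. -168.  252.]
[470.   5. 155.] [ 461. -101.  261.]
[475.  21. 157.] [463. -85. 263.]
final [474.5  20.9 156.9] [[-0.08, 0.07, 0.99], [-0.7, 0.7, -0.11], [-0.71, -0.71, -0.01]]
```

Request:
carry_out(increments=[{"delta_pos":[-7,-7,0],"twist":[0,0,0],"hand":1},{"delta_pos":[-11,-11,0],"twist":[0,0,0],"hand":1},{"delta_pos":[-13,-13,0],"twist":[0,0,0],"hand":1},{"delta_pos":[-11,-11,0],"twist":[0,0,0],"hand":1},{"delta_pos":[-13.3,10.3,2.6],"twist":[0.014,0.015,0],"hand":1},{"delta_pos":[-13.3,10.3,2.6],"twist":[0.014,0.015,0],"hand":1},{"delta_pos":[-13.3,10.3,2.6],"twist":[0.014,0.015,0],"hand":1},{"delta_pos":[-13.3,10.3,2.6],"twist":[0.014,0.015,0],"hand":1}])

```text
t: 8.02
tool_pos: [449.7, -127.6, 137.2]
tool_rot: [-0.294, 0.643, -0.246, 0.663]
wrist_force: [0.3, 0.4, -3.7]
gripper_width: 18.0
```

Request:
carry_out(increments=[{"delta_pos":[-13.3,10.3,2.6],"twist":[0.014,0.015,0],"hand":1},{"delta_pos":[-13.3,10.3,2.6],"twist":[0.014,0.015,0],"hand":1},{"delta_pos":[-13.3,10.3,2.6],"twist":[0.014,0.015,0],"hand":1},{"delta_pos":[-13.3,10.3,2.6],"twist":[0.014,0.015,0],"hand":1},{"delta_pos":[-13.3,10.3,2.6],"twist":[0.014,0.015,0],"hand":1},{"delta_pos":[-13.3,10.3,2.6],"twist":[0.014,0.015,0],"hand":1},{"delta_pos":[-13.3,10.3,2.6],"twist":[0.014,0.015,0],"hand":1},{"delta_pos":[-13.3,10.3,2.6],"twist":[0.014,0.015,0],"hand":1}])

```text
t: 9.02
tool_pos: [470.3, 5.6, 154.3]
tool_rot: [-0.241, 0.667, -0.299, 0.639]
wrist_force: [0.2, -0.1, -4.3]
gripper_width: 17.8
```

```bash
cat >> h.py <<'E'
def cabpts(d):
    return T2(CAB,[(-87.5-d,131,72),(-87.5-d,3,72),(-87.5,138,125),(-87.5,-138,125),(-87.5,138,0)])
E
python3 - <<'E'
from h import *
from cell import r,read_camera
o=r.observe();im=read_camera("wrist");print(o["t"],o["tool_pos"].round(1),o["wrist_force"].round(1),o["moment"].round(2),o["gripper_width"],o["qpos"].round(2))
Q=R.from_quat(o["tool_rot"]);l=o["tool_pos"]+Q.apply(LIP);print("lip",l)
s=read_camera("side");c=read_camera("scene")
for i,f in((im,lambda X:projw(o,X)),(s,lambda X:proj("side",X)),(c,lambda X:proj("scene",X))):
    for a in f(np.r_[cabpts(DR),[l]]): cv2.circle(i,tuple(int(k) for k in a),3,(0,0,255),1)
cv2.imwrite("pics/w6.png",im)
cv2.imwrite("pics/s6.png",cv2.resize(s[100:300,180:440],(780,600)));cv2.imwrite("pics/c6.png",cv2.resize(c[100:300,240:500],(780,600)))
E
```

```text
9.025 [470.3   5.6 154.3] [ 0.2 -0.1 -4.3] [-1.74  0.23  0.02] 17.797736056767242 [ 0.04  0.49  0.46  2.06 -0.98  1.27  1.02]
lip [485.08393815 168.73671095 147.31264268]
```

View pics/w6.png

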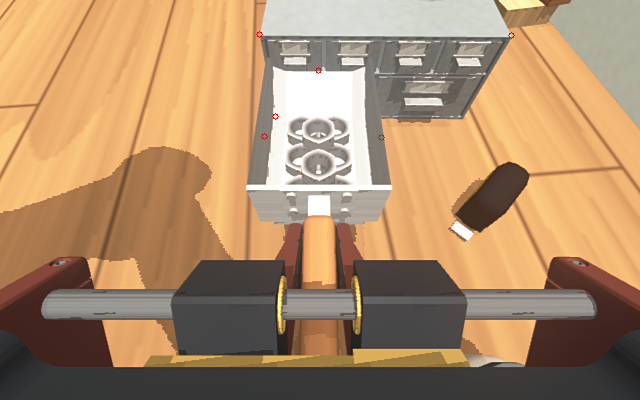

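View pics/s6.png

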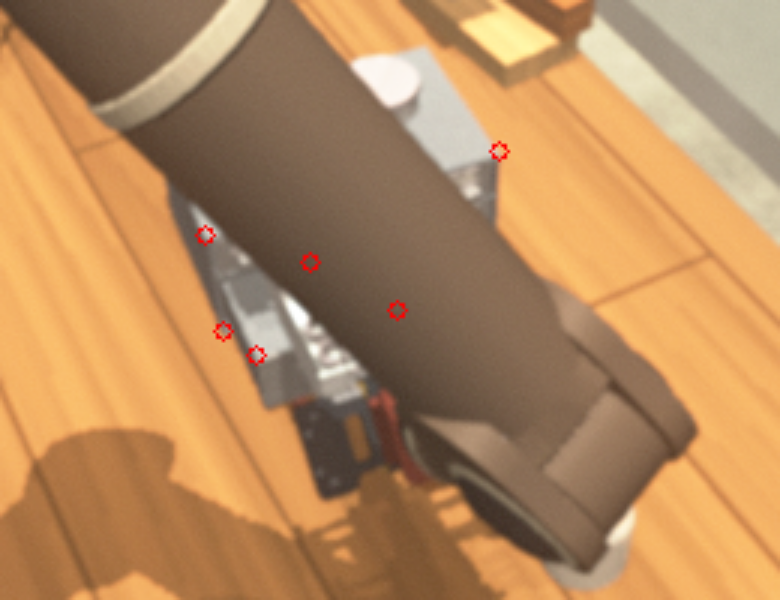

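View pics/c6.png

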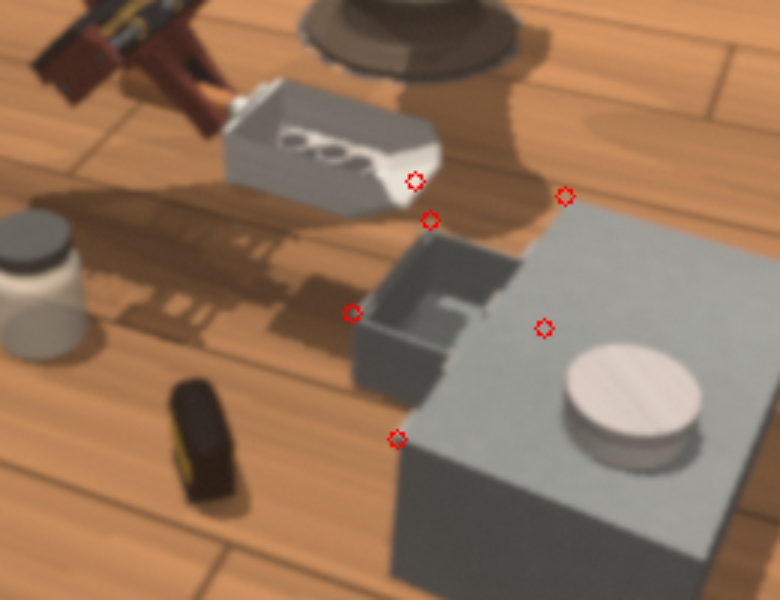

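```bash
python3 - <<'E'
from h import *
from cell import r,read_camera
a=cv2.imread("pics/scene0.png");b=read_camera("scene");cv2.imwrite("pics/scene7.png",b)
for x,y,w,h in((420,180,110,120),(285,215,45,60),(230,165,45,60),(60,20,100,60),(540,60,100,60)):
    t=a[y:y+h,x:x+w];m=cv2.matchTemplate(b[y-12:y+h+12,x-12:min(x+w+12,640)],t,cv2.TM_CCOEFF_NORMED);_,v,_,l=cv2.minMaxLoc(m);print(l[0]-12,l[1]-12,v)
E
```

```text
0 0 0.9989926218986511
0 0 0.9993135929107666
0 0 0.8019938468933105
0 0 0.9996162056922913
0 0 0.4594247043132782
```

```bash
python3 - <<'E'
import cv2,numpy as np
a=cv2.imread("pics/scene7.png");g=cv2.cvtColor(a,6)
for (x,y) in((372,245),(430,166),(475,287),(514,192),(383,175),(358,205)):
    c=cv2.cornerSubPix(g,np.float32([[[x,y]]]),(5,5),(-1,-1),(3,50,.01));print(x,y,c.ravel())
o=cv2.resize(a[150:250,340:450],None,fx=6,fy=6,interpolation=0)
for x,y in((372,245),(430,166),(383,175),(358,205)): cv2.circle(o,(int((x-340+.5)*6),int((y-150+.5)*6)),4,(0,0,255),1)
cv2.imwrite("pics/z.png",o)
E
```

```text
372 245 [370.5298  244.98897]
430 166 [430. 166.]
475 287 [474.43475 286.4005 ]
514 192 [512.7717 193.2441]
383 175 [383. 175.]
358 205 [356.59158 204.32404]
```

View pics/z.png

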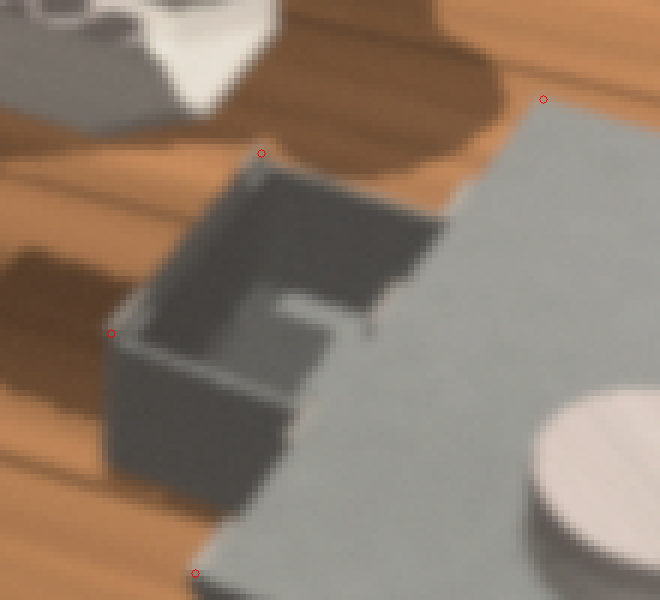

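```bash
cat >> h.py <<'E'
def cabxy(p):
    c,s=np.cos(CAB[2]),np.sin(CAB[2]);d=np.array(p[:2])-CAB[:2];return c*d[0]+s*d[1],-s*d[0]+c*d[1]
def seq(keys,p,Q):
    for (cx,cy,z,tilt,n) in keys:
        t,g=lipgoal(cx,cy,z,np.radians(tilt));v,w=plan(p,Q,t,g,n);v=v.round(1);w=w.round(3)
        print(n,"v",v.tolist(),"w",w.tolist(),"|v|",np.linalg.norm(v).round(1))
        for k in range(n):
            p=p+Q.apply(v);Q=Q*R.from_rotvec(w);l=p+Q.apply(LIP)
            if k%3==2 or k==n-1: print("   tcp",p.round(),"lip",np.round([*cabxy(l),l[2]]))
E
python3 - <<'E'
from h import *
from cell import r
o=r.observe();Q=R.from_quat(o["tool_rot"]);p=o["tool_pos"]
l=p+Q.apply(LIP);print(cabxy(l),l[2])
seq([(-145,67,130,20,8),(-142,67,90,0,8),(-142,67,85,-40,16)],p,Q)
E
```

```text
(np.float64(-176.9907641159429), np.float64(72.21890946117158)) 147.24103107890207
8 v [-8.9, -1.8, 0.3] w [0.002, 0.002, -0.055] |v| 9.1
   tcp [473.  21. 176.] lip [-164.   70.  142.]
   tcp [475.  40. 195.] lip [-152.   68.  135.]
   tcp [478.  55. 206.] lip [-145.   66.  130.]
8 v [-4.7, 0.3, -0.0] w [-0.0, -0.0, -0.043] |v| 4.7
   tcp [479.  68. 209.] lip [-142.   66.  115.]
   tcp [481.  82. 211.] lip [-141.   66.  100.]
   tcp [482.  92. 211.] lip [-142.   66.   90.]
16 v [-5.5, -4.4, -0.0] w [0.0, -0.0, -0.044] |v| 7.0
   tcp [484. 108. 223.] lip [-142.   66.   89.]
   tcp [486. 127. 233.] lip [-142.   66.   88.]
   tcp [488. 146. 241.] lip [-142.   66.   87.]
   tcp [490. 167. 246.] lip [-142.   66.   86.]
   tcp [492. 188. 248.] lip [-143.   66.   85.]
   tcp [493. 195. 248.] lip [-143.   66.   84.]
```

Request:
carry_out(increments=[{"delta_pos":[-8.9,-1.8,0.3],"twist":[0.002,0.002,-0.055],"hand":1},{"delta_pos":[-8.9,-1.8,0.3],"twist":[0.002,0.002,-0.055],"hand":1},{"delta_pos":[-8.9,-1.8,0.3],"twist":[0.002,0.002,-0.055],"hand":1},{"delta_pos":[-8.9,-1.8,0.3],"twist":[0.002,0.002,-0.055],"hand":1},{"delta_pos":[-8.9,-1.8,0.3],"twist":[0.002,0.002,-0.055],"hand":1},{"delta_pos":[-8.9,-1.8,0.3],"twist":[0.002,0.002,-0.055],"hand":1},{"delta_pos":[-8.9,-1.8,0.3],"twist":[0.002,0.002,-0.055],"hand":1},{"delta_pos":[-8.9,-1.8,0.3],"twist":[0.002,0.002,-0.055],"hand":1}])

```text
t: 10.22
tool_pos: [477.3, 53.9, 205.6]
tool_rot: [-0.374, 0.601, -0.438, 0.554]
wrist_force: [-1.0, -0.2, -4.3]
gripper_width: 17.7
```

```bash
python3 - <<'E'
from h import *
from cell import r,read_camera
o=r.observe();im=read_camera("wrist");Q=R.from_quat(o["tool_rot"]);p=o["tool_pos"]
print(o["t"],p.round(1),o["wrist_force"].round(1),o["moment"].round(2),o["qpos"].round(2))
l=p+Q.apply(LIP);print(cabxy(l),l[2])
cv2.imwrite("pics/w8.png",im)
seq([(-142,67,92,0,8),(-142,67,85,-40,16)],p,Q)
E
```

```text
10.225 [477.3  53.9 205.6] [-1.  -0.2 -4.3] [-1.02  0.23 -0.07] [-0.43  0.2   0.54  2.04 -0.55  0.99  0.31]
(np.float64(-145.7964751904903), np.float64(66.60685991905228)) 129.28051842133686
8 v [-4.9, 0.0, 0.0] w [0.0, -0.001, -0.043] |v| 4.9
   tcp [479.  68. 210.] lip [-143.   67.  116.]
   tcp [480.  82. 213.] lip [-142.   67.  102.]
   tcp [482.  92. 213.] lip [-142.   67.   92.]
16 v [-5.5, -4.3, 0.0] w [-0.0, 0.0, -0.044] |v| 7.0
   tcp [483. 109. 225.] lip [-142.   67.   91.]
   tcp [485. 127. 235.] lip [-142.   67.   90.]
   tcp [487. 147. 242.] lip [-142.   67.   88.]
   tcp [489. 167. 247.] lip [-142.   67.   87.]
   tcp [492. 188. 249.] lip [-143.   67.   86.]
   tcp [492. 195. 249.] lip [-143.   67.   85.]
```

View pics/w8.png

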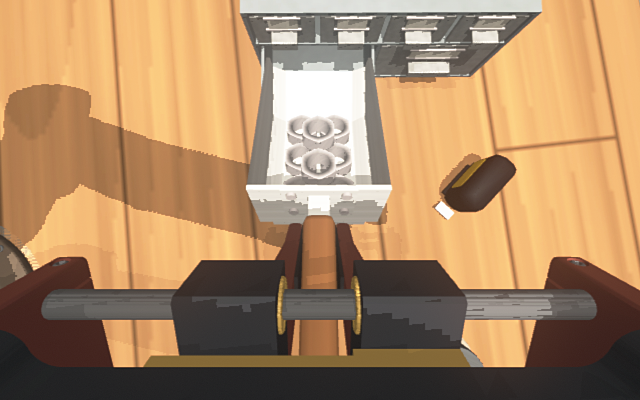

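Request:
carry_out(increments=[{"delta_pos":[-4.9,0,0],"twist":[0,-0.001,-0.043],"hand":1},{"delta_pos":[-4.9,0,0],"twist":[0,-0.001,-0.043],"hand":1},{"delta_pos":[-4.9,0,0],"twist":[0,-0.001,-0.043],"hand":1},{"delta_pos":[-4.9,0,0],"twist":[0,-0.001,-0.043],"hand":1},{"delta_pos":[-4.9,0,0],"twist":[0,-0.001,-0.043],"hand":1},{"delta_pos":[-4.9,0,0],"twist":[0,-0.001,-0.043],"hand":1},{"delta_pos":[-4.9,0,0],"twist":[0,-0.001,-0.043],"hand":1},{"delta_pos":[-4.9,0,0],"twist":[0,-0.001,-0.043],"hand":1}])

```text
t: 11.28
tool_pos: [481.0, 91.7, 212.7]
tool_rot: [-0.473, 0.526, -0.525, 0.473]
wrist_force: [0.7, 0.2, -4.7]
gripper_width: 17.4
```

```bash
cat > st.py <<'E'
from h import *
import sys
from cell import r,read_camera
o=r.observe();Q=R.from_quat(o["tool_rot"]);p=o["tool_pos"]
for n in sys.argv[2:]:
    im=read_camera(n)
    cv2.imwrite(f"pics/{n}_{sys.argv[1]}.png",im)
print(o["t"],p.round(1),o["wrist_force"].round(1),o["moment"].round(2),o["qpos"].round(2),round(o["gripper_width"],1))
l=p+Q.apply(LIP);print("lip",np.round([*cabxy(l),l[2]],1),"tilt",np.degrees(np.arcsin(Q.as_matrix()[:2,1]@[np.cos(CAB[2]),np.sin(CAB[2])])).round(1))
E
python3 st.py 9 wrist; python3 -c "
from h import *
from cell import r
o=r.observe();Q=R.from_quat(o['tool_rot']);p=o['tool_pos']
seq([(-142,67,85,-41,16)],p,Q)"
```

```text
11.275 [481.   91.7 212.7] [ 0.7  0.2 -4.7] [-0.2   0.1   0.08] [-0.74  0.21  0.53  1.96 -0.13  1.   -0.26] 17.4
lip [-142.1   68.1   91.9] tilt 0.1
16 v [-5.6, -4.4, 0.1] w [-0.0, 0.0, -0.045] |v| 7.1
   tcp [483. 111. 225.] lip [-140.   68.   90.]
   tcp [486. 129. 235.] lip [-140.   68.   89.]
   tcp [488. 149. 242.] lip [-141.   68.   88.]
   tcp [490. 170. 247.] lip [-141.   67.   86.]
   tcp [493. 191. 249.] lip [-142.   67.   85.]
   tcp [494. 198. 249.] lip [-142.   67.   85.]
```

View pics/wrist_9.png

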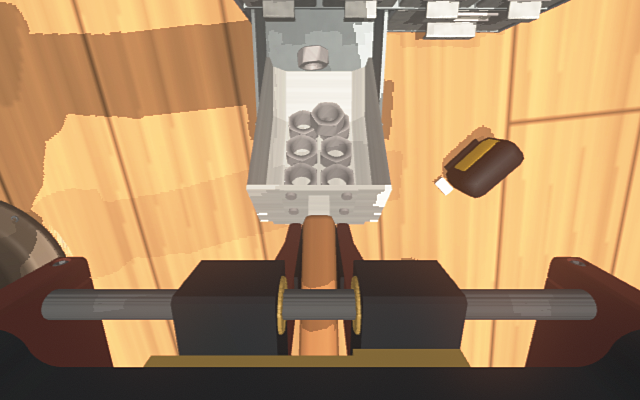

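Request:
carry_out(increments=[{"delta_pos":[-5.6,-4.4,0],"twist":[0,0,-0.045],"hand":1},{"delta_pos":[-5.6,-4.4,0],"twist":[0,0,-0.045],"hand":1},{"delta_pos":[-5.6,-4.4,0],"twist":[0,0,-0.045],"hand":1},{"delta_pos":[-5.6,-4.4,0],"twist":[0,0,-0.045],"hand":1},{"delta_pos":[-5.6,-4.4,0],"twist":[0,0,-0.045],"hand":1},{"delta_pos":[-5.6,-4.4,0],"twist":[0,0,-0.045],"hand":1},{"delta_pos":[-5.6,-4.4,0],"twist":[0,0,-0.045],"hand":1},{"delta_pos":[-5.6,-4.4,0],"twist":[0,0,-0.045],"hand":1}])

```text
t: 12.32
tool_pos: [486.9, 141.5, 241.0]
tool_rot: [0.559, -0.432, 0.602, -0.372]
wrist_force: [0.6, 0.1, -2.3]
gripper_width: 17.9
```

```bash
python3 st.py 10 wrist scene
```

```text
12.325 [486.9 141.5 241. ] [ 0.6  0.1 -2.3] [ 0.4   0.04 -0.02] [-0.98  0.34  0.52  1.79  0.14  1.25 -0.63] 17.9
lip [-141.6   67.2   88.9] tilt -20.6
```

View pics/wrist_10.png

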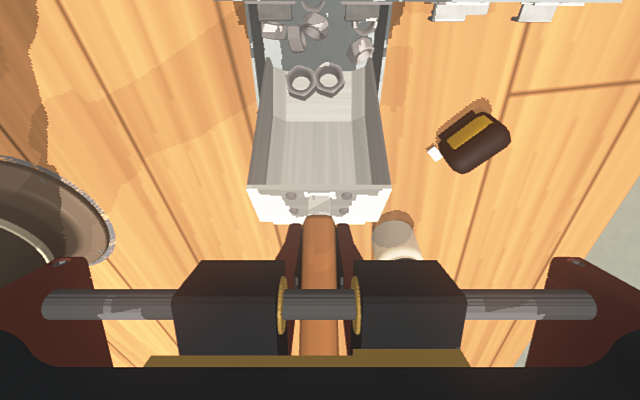

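View pics/scene_10.png

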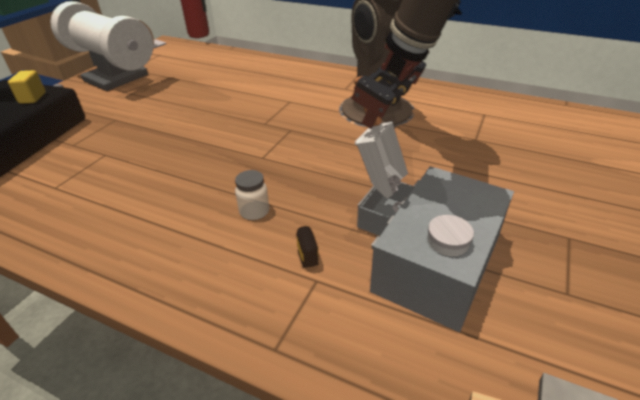

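All are sliding out, two still on the lip. Finish the tip.

Request:
carry_out(increments=[{"delta_pos":[-5.6,-4.4,0],"twist":[0,0,-0.045],"hand":1},{"delta_pos":[-5.6,-4.4,0],"twist":[0,0,-0.045],"hand":1},{"delta_pos":[-5.6,-4.4,0],"twist":[0,0,-0.045],"hand":1},{"delta_pos":[-5.6,-4.4,0],"twist":[0,0,-0.045],"hand":1},{"delta_pos":[-5.6,-4.4,0],"twist":[0,0,-0.045],"hand":1},{"delta_pos":[-5.6,-4.4,0],"twist":[0,0,-0.045],"hand":1},{"delta_pos":[-5.6,-4.4,0],"twist":[0,0,-0.045],"hand":1},{"delta_pos":[0,0,0],"twist":[0,0,0],"hand":1}])

```text
t: 13.42
tool_pos: [491.7, 191.7, 248.5]
tool_rot: [0.621, -0.338, 0.652, -0.274]
wrist_force: [-0.1, -0.2, -1.2]
gripper_width: 17.6
```

```bash
python3 st.py 11 wrist side
```

```text
13.425 [491.7 191.7 248.5] [-0.1 -0.2 -1.2] [ 0.83  0.01 -0.01] [-1.1   0.56  0.52  1.6   0.24  1.5  -0.76] 17.6
lip [-141.3   67.7   84.9] tilt -38.6
```

View pics/wrist_11.png

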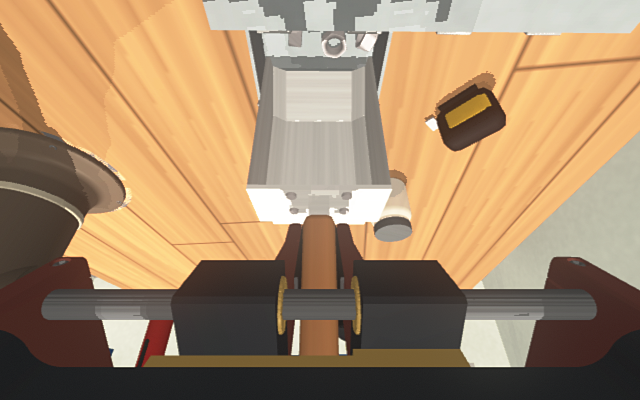

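View pics/side_11.png

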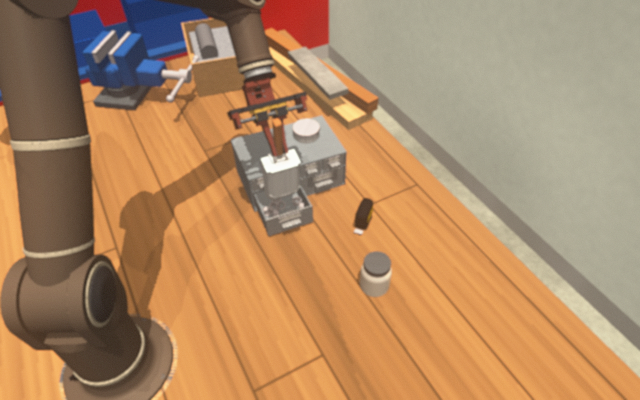

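```bash
python3 - <<'E'
from h import *
from cell import r
o=r.observe();Q=R.from_quat(o["tool_rot"]);p=o["tool_pos"]
seq([(-150,67,140,0,8)],p,Q)
p,Q=lipgoal(-150,67,140,0)
g=R.from_quat([-0.32,0.629,-0.2185,0.674]);t=np.array([448.2,-196.2,72.2]);n=16
v,w=plan(p,Q,t,g,n);print(v,w);v=v.round(1);w=w.round(3)
for k in range(n):
    p=p+Q.apply(v);Q=Q*R.from_rotvec(w);l=p+Q.apply(LIP);print(p.round(),np.round([*cabxy(l),l[2]]))
E
```

```text
8 v [13.2, 3.7, -0.0] w [-0.0, 0.0, 0.084] |v| 13.7
   tcp [488. 151. 262.] lip [-141.   67.  106.]
   tcp [484. 111. 265.] lip [-145.   67.  127.]
   tcp [481.  84. 261.] lip [-150.   67.  140.]
[21.14469473  4.83780725 -1.93241631] [-0.00627799 -0.01579048  0.04890667]
[477.  63. 256.] [-165.   71.  141.]
[473.  43. 250.] [-181.   76.  141.]
[469.  22. 243.] [-196.   80.  140.]
[466.   2. 236.] [-212.   83.  139.]
[463. -17. 227.] [-227.   87.  137.]
[461. -37. 217.] [-243.   90.  134.]
[458. -55. 206.] [-258.   93.  130.]
[456. -74. 195.] [-273.   96.  126.]
[455. -91. 182.] [-288.   98.  121.]
[ 453. -108.  169.] [-303.  101.  115.]
[ 452. -125.  155.] [-317.  103.  108.]
[ 451. -141.  140.] [-331.  105.  101.]
[ 450. -156.  124.] [-345.  107.   93.]
[ 450. -170.  108.] [-358.  108.   85.]
[ 450. -183.   91.] [-371.  110.   76.]
[ 450. -196.   73.] [-384.  111.   66.]
```

Request:
carry_out(increments=[{"delta_pos":[13.2,3.7,0],"twist":[0,0,0.084],"hand":1},{"delta_pos":[13.2,3.7,0],"twist":[0,0,0.084],"hand":1},{"delta_pos":[13.2,3.7,0],"twist":[0,0,0.084],"hand":1},{"delta_pos":[13.2,3.7,0],"twist":[0,0,0.084],"hand":1},{"delta_pos":[13.2,3.7,0],"twist":[0,0,0.084],"hand":1},{"delta_pos":[13.2,3.7,0],"twist":[0,0,0.084],"hand":1},{"delta_pos":[13.2,3.7,0],"twist":[0,0,0.084],"hand":1},{"delta_pos":[13.2,3.7,0],"twist":[0,0,0.084],"hand":1}])

```text
t: 14.52
tool_pos: [480.6, 82.1, 261.5]
tool_rot: [-0.472, 0.526, -0.525, 0.475]
wrist_force: [-0.3, -0.5, -2.8]
gripper_width: 18.1
```

Request:
carry_out(increments=[{"delta_pos":[21.1,4.8,-1.9],"twist":[-0.006,-0.016,0.049],"hand":1},{"delta_pos":[21.1,4.8,-1.9],"twist":[-0.006,-0.016,0.049],"hand":1},{"delta_pos":[21.1,4.8,-1.9],"twist":[-0.006,-0.016,0.049],"hand":1},{"delta_pos":[21.1,4.8,-1.9],"twist":[-0.006,-0.016,0.049],"hand":1},{"delta_pos":[21.1,4.8,-1.9],"twist":[-0.006,-0.016,0.049],"hand":1},{"delta_pos":[21.1,4.8,-1.9],"twist":[-0.006,-0.016,0.049],"hand":1},{"delta_pos":[21.1,4.8,-1.9],"twist":[-0.006,-0.016,0.049],"hand":1},{"delta_pos":[21.1,4.8,-1.9],"twist":[-0.006,-0.016,0.049],"hand":1}])

```text
t: 15.52
tool_pos: [456.8, -75.5, 195.0]
tool_rot: [-0.405, 0.588, -0.38, 0.589]
wrist_force: [0.4, -0.5, -2.1]
gripper_width: 17.5
```

```bash
python3 st.py 12 wrist side; python3 - <<'E'
from h import *
from cell import r
o=r.observe();Q=R.from_quat(o["tool_rot"]);p=o["tool_pos"]
g=R.from_quat([-0.32,0.629,-0.2185,0.674]);t=np.array([448.2,-196.2,62.2])
print(plan(p,Q,t,g,8))
E
```

```text
15.525 [456.8 -75.5 195. ] [ 0.4 -0.5 -2.1] [-0.65  0.03  0.01] [-0.19  0.33  0.65  1.97 -0.58  1.19  0.78] 17.5
lip [-274.7   95.3  126. ] tilt 22.3
(array([21.37907261,  6.07776656, -1.90731396]), array([-0.00653484, -0.01563898,  0.04900249]))
```

View pics/wrist_12.png

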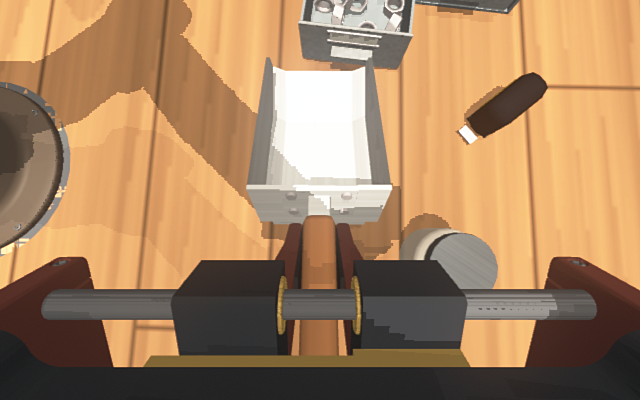

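View pics/side_12.png

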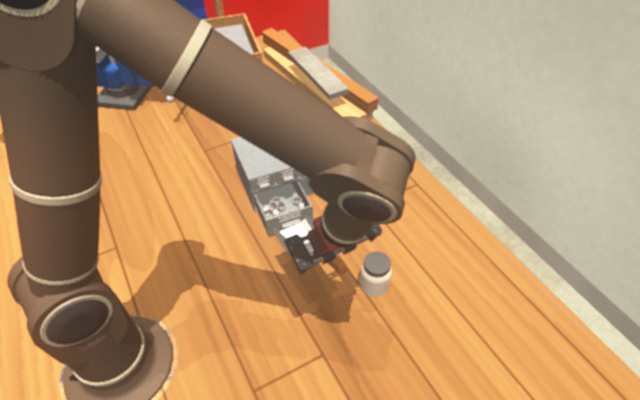

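Request:
carry_out(increments=[{"delta_pos":[21.4,6.1,-1.9],"twist":[-0.006,-0.016,0.049],"hand":1},{"delta_pos":[21.4,6.1,-1.9],"twist":[-0.006,-0.016,0.049],"hand":1},{"delta_pos":[21.4,6.1,-1.9],"twist":[-0.006,-0.016,0.049],"hand":1},{"delta_pos":[21.4,6.1,-1.9],"twist":[-0.007,-0.016,0.049],"hand":1},{"delta_pos":[21.4,6.1,-1.9],"twist":[-0.007,-0.016,0.049],"hand":1},{"delta_pos":[21.4,6.1,-1.9],"twist":[-0.007,-0.015,0.049],"hand":1},{"delta_pos":[21.4,6.1,-1.9],"twist":[-0.007,-0.015,0.049],"hand":1},{"delta_pos":[21.4,6.1,-1.9],"twist":[-0.007,-0.015,0.049],"hand":1}])

```text
t: 16.62
tool_pos: [451.0, -193.0, 62.8]
tool_rot: [-0.322, 0.627, -0.216, 0.675]
wrist_force: [0.6, 0.8, -2.3]
gripper_width: 17.5
```

```bash
python3 st.py 13 scene; python3 - <<'E'
from h import *
from cell import r
o=r.observe();Q=R.from_quat(o["tool_rot"]);p=o["tool_pos"];print(Q.as_matrix().round(3))
g=R.from_quat([-0.32,0.629,-0.2185,0.674]);t=np.array([p[0],p[1],33.2])
print(plan(p,Q,t,g,6))
E
```

```text
16.625 [ 451.  -193.    62.8] [ 0.6  0.8 -2.3] [-1.06 -0.15 -0.01] [ 0.33  0.84  0.49  1.72 -0.77  1.5   1.38] 17.5
lip [-381.5  110.8   55.8] tilt 43.1
[[ 0.116 -0.114  0.987]
 [-0.695  0.7    0.163]
 [-0.709 -0.705  0.002]]
(array([ 3.12183903,  3.10728462, -0.01139582]), array([ 0.00100739,  0.00044337, -0.00030364]))
```

View pics/scene_13.png

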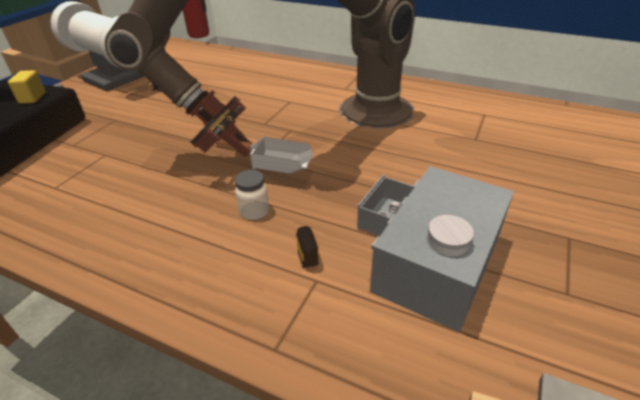

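Request:
carry_out(increments=[{"delta_pos":[3.5,3.5,0],"twist":[0,0,0],"hand":1},{"delta_pos":[3.5,3.5,0],"twist":[0,0,0],"hand":1},{"delta_pos":[3.5,3.5,0],"twist":[0,0,0],"hand":1},{"delta_pos":[3.5,3.5,0],"twist":[0,0,0],"hand":1},{"delta_pos":[3,3,0],"twist":[0,0,0],"hand":1},{"delta_pos":[2,2,0],"twist":[0,0,0],"hand":1},{"delta_pos":[1,1,0],"twist":[0,0,0],"hand":1},{"delta_pos":[0,0,0],"twist":[0,0,0],"hand":1}])

```text
t: 17.68
tool_pos: [450.7, -192.4, 34.3]
tool_rot: [-0.322, 0.628, -0.216, 0.675]
wrist_force: [0.1, -0.5, -2.1]
gripper_width: 17.9
```

Request:
carry_out(increments=[{"delta_pos":[0.7,0.7,0],"twist":[0,0,0],"hand":1},{"delta_pos":[0.7,0.7,0],"twist":[0,0,0],"hand":1},{"delta_pos":[0,0,0],"twist":[0,0,0],"hand":1}])

```text
t: 18.05
tool_pos: [450.8, -192.3, 32.4]
tool_rot: [-0.322, 0.628, -0.216, 0.675]
wrist_force: [-0.6, -0.1, -0.9]
gripper_width: 17.5
```

Touching down (load dropping). Slowly release.

Request:
carry_out(increments=[{"delta_pos":[0.3,0.3,0],"twist":[0,0,0],"hand":1},{"delta_pos":[0,0,0],"twist":[0,0,0],"hand":0},{"delta_pos":[0,0,0],"twist":[0,0,0],"hand":0},{"delta_pos":[0,0,0],"twist":[0,0,0],"hand":0},{"delta_pos":[0,0,0],"twist":[0,0,0],"hand":0},{"delta_pos":[0,0,0],"twist":[0,0,0],"hand":0},{"delta_pos":[0,0,0],"twist":[0,0,0],"hand":0}])

```text
t: 18.92
tool_pos: [450.8, -192.3, 32.0]
tool_rot: [-0.322, 0.628, -0.216, 0.675]
wrist_force: [0.1, -0.4, -0.3]
gripper_width: 74.2
```

```bash
python3 st.py 14 wrist
```

```text
18.925 [ 450.8 -192.3   32. ] [ 0.1 -0.4 -0.3] [-0.72 -0.    0.01] [ 0.33  0.88  0.48  1.72 -0.79  1.46  1.4 ] 74.2
lip [-380.8  111.    25.1] tilt 43.1
```

View pics/wrist_14.png

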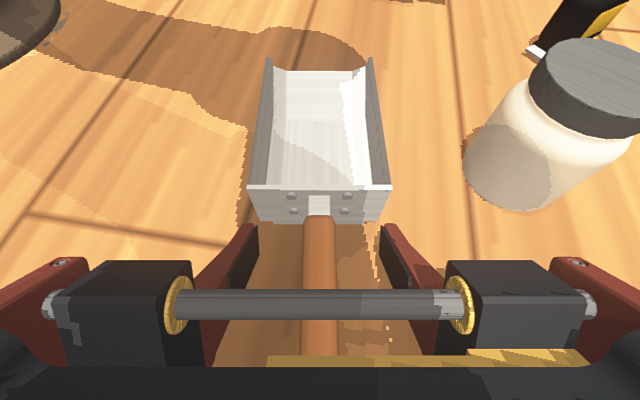

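```bash
cat >> h.py <<'E'
CT=np.array([-10.,8,0])
def ctgoal(cx,z,tilt=32,cy=67):
    g=tool(CAB[2],np.radians(tilt)); return T2(CAB,[(cx,cy,z)])[0]-g.apply(CT),g
E
python3 - <<'E'
from h import *
from cell import r
o=r.observe();Q=R.from_quat(o["tool_rot"]);p=o["tool_pos"]
p=p+Q.apply([0,-112,0]);print(p)
t0,g=ctgoal(-250,34);print(t0)
t=t0+[0,0,130];m=np.array([455,-190,240.])
def go(p,Q,t,g,n):
    v,w=plan(p,Q,t,g,n);v=v.round(1);w=w.round(3);print(n,v.tolist(),w.tolist())
    for k in range(n):
        p=p+Q.apply(v);Q=Q*R.from_rotvec(w)
        if k%3==2 or k==n-1:print(p.round())
    return p,Q
Qm=R.from_matrix(Q.as_matrix())
p,Q=go(p,Q,m,tool(1.6,np.radians(38)),7)
p,Q=go(p,Q,t,g,12)
E
```

```text
[ 463.33974892 -270.64914809  111.0044089 ]
[480.52347683  81.91347064  35.48519213]
7 [-21.0, -5.9, 0.0] [0.012, 0.015, -0.018]
[ 458. -238.  168.]
[ 455. -202.  222.]
[ 455. -190.  240.]
12 [-15.0, 18.2, 1.4] [0.007, 0.009, -0.009]
[ 458. -121.  224.]
[463. -52. 206.]
[471.  15. 186.]
[481.  82. 165.]
```

Request:
carry_out(increments=[{"delta_pos":[0,-10,0],"twist":[0,0,0],"hand":0},{"delta_pos":[0,-14,0],"twist":[0,0,0],"hand":0},{"delta_pos":[0,-18,0],"twist":[0,0,0],"hand":0},{"delta_pos":[0,-18,0],"twist":[0,0,0],"hand":0},{"delta_pos":[0,-18,0],"twist":[0,0,0],"hand":0},{"delta_pos":[0,-18,0],"twist":[0,0,0],"hand":0},{"delta_pos":[0,-16,0],"twist":[0,0,0],"hand":0}])

```text
t: 19.85
tool_pos: [463.4, -271.6, 111.9]
tool_rot: [-0.322, 0.628, -0.216, 0.675]
wrist_force: [0.0, 0.1, -0.2]
gripper_width: 87.6
```

Request:
carry_out(increments=[{"delta_pos":[-21,-5.9,0],"twist":[0.012,0.015,-0.018],"hand":1},{"delta_pos":[-21,-5.9,0],"twist":[0.012,0.015,-0.018],"hand":1},{"delta_pos":[-21,-5.9,0],"twist":[0.012,0.015,-0.018],"hand":1},{"delta_pos":[-21,-5.9,0],"twist":[0.012,0.015,-0.018],"hand":1},{"delta_pos":[-21,-5.9,0],"twist":[0.012,0.015,-0.018],"hand":1},{"delta_pos":[-21,-5.9,0],"twist":[0.012,0.015,-0.018],"hand":1},{"delta_pos":[-21,-5.9,0],"twist":[0.012,0.015,-0.018],"hand":1}], newtons=10)

```text
t: 20.72
tool_pos: [454.7, -189.6, 241.0]
tool_rot: [-0.32, 0.631, -0.301, 0.639]
wrist_force: [0.0, 0.6, -0.4]
gripper_width: 21.2
```

```bash
python3 st.py 15 wrist side; python3 - <<'E'
from h import *
from cell import r
o=r.observe();Q=R.from_quat(o["tool_rot"]);p=o["tool_pos"]
t,g=ctgoal(-250,34);print(plan(p,Q,t+[0,0,110],g,12))
E
```

```text
20.725 [ 454.7 -189.6  241. ] [ 0.   0.6 -0.4] [-0.6   0.05 -0.01] [ 0.19  0.51  0.63  1.73 -0.69  1.59  1.07] 21.2
lip [-375.3   85.5  213.5] tilt 37.4
(array([-13.89083246,  19.65943842,   1.3740779 ]), array([ 0.00650644,  0.00953606, -0.00849903]))
```

View pics/wrist_15.png

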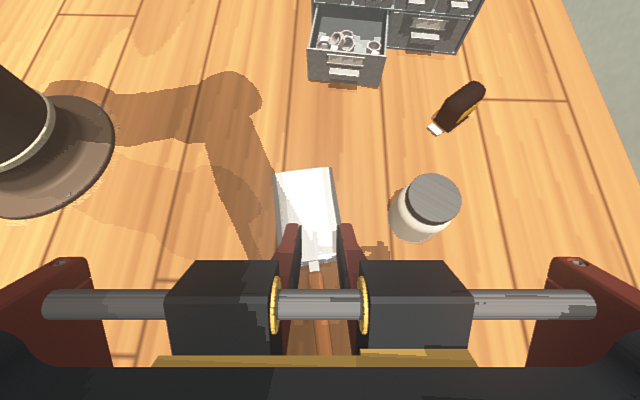

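View pics/side_15.png

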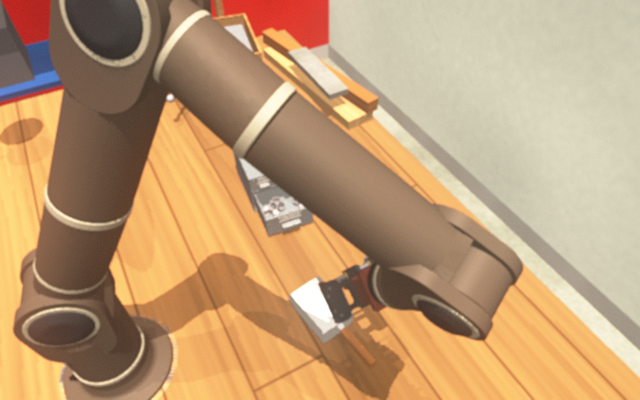

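Request:
carry_out(increments=[{"delta_pos":[-13.9,19.7,1.4],"twist":[0.007,0.01,-0.009],"hand":1},{"delta_pos":[-13.9,19.7,1.4],"twist":[0.007,0.01,-0.009],"hand":1},{"delta_pos":[-13.9,19.7,1.4],"twist":[0.007,0.01,-0.009],"hand":1},{"delta_pos":[-13.9,19.7,1.4],"twist":[0.006,0.009,-0.008],"hand":1},{"delta_pos":[-13.9,19.7,1.4],"twist":[0.006,0.01,-0.008],"hand":1},{"delta_pos":[-13.9,19.7,1.4],"twist":[0.006,0.009,-0.008],"hand":1},{"delta_pos":[-13.9,19.7,1.4],"twist":[0.007,0.01,-0.009],"hand":1},{"delta_pos":[-13.9,19.7,1.4],"twist":[0.006,0.009,-0.008],"hand":1}])

```text
t: 21.82
tool_pos: [468.0, -7.1, 177.5]
tool_rot: [-0.313, 0.636, -0.351, 0.612]
wrist_force: [0.3, 1.2, -0.3]
gripper_width: 0.2
```

```bash
python3 st.py 16 wrist; python3 - <<'E'
from h import *
from cell import r
o=r.observe();Q=R.from_quat(o["tool_rot"]);p=o["tool_pos"]
t,g=ctgoal(-250,34);print(plan(p,Q,t+[0,0,60],g,8))
E
```

```text
21.825 [468.   -7.1 177.5] [ 0.3  1.2 -0.3] [-0.56  0.1   0.01] [-0.13  0.37  0.57  2.04 -0.82  1.19  0.84] 0.2
lip [-193.4   77.1  139. ] tilt 33.9
(array([-3.49257534, 14.41671029,  0.81243593]), array([ 0.00399545,  0.00443343, -0.0044458 ]))
```

View pics/wrist_16.png

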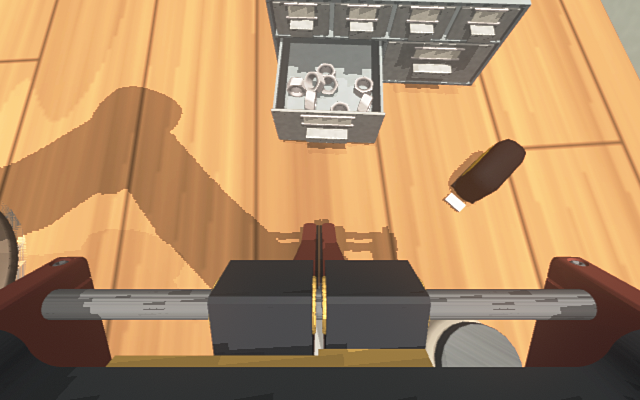

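Request:
carry_out(increments=[{"delta_pos":[-3.5,14.4,0.8],"twist":[0.004,0.004,-0.004],"hand":1},{"delta_pos":[-3.5,14.4,0.8],"twist":[0.004,0.005,-0.005],"hand":1},{"delta_pos":[-3.5,14.4,0.8],"twist":[0.004,0.004,-0.004],"hand":1},{"delta_pos":[-3.5,14.4,0.8],"twist":[0.004,0.005,-0.005],"hand":1},{"delta_pos":[-3.5,14.4,0.8],"twist":[0.004,0.004,-0.004],"hand":1},{"delta_pos":[-3.5,14.4,0.8],"twist":[0.004,0.004,-0.004],"hand":1},{"delta_pos":[-3.5,14.4,0.8],"twist":[0.004,0.005,-0.005],"hand":1},{"delta_pos":[-3.5,14.4,0.8],"twist":[0.004,0.004,-0.004],"hand":1}])

```text
t: 22.88
tool_pos: [481.4, 79.1, 96.3]
tool_rot: [-0.308, 0.635, -0.377, 0.599]
wrist_force: [-0.3, 0.5, -0.5]
gripper_width: 0.6
```

```bash
python3 st.py 17 wrist; python3 - <<'E'
from h import *
from cell import r
o=r.observe();Q=R.from_quat(o["tool_rot"]);p=o["tool_pos"]
t,g=ctgoal(-225,34);print(plan(p,Q,t,g,6),plan(t,g,ctgoal(-105,34)[0],g,1))
E
```

```text
22.875 [481.4  79.1  96.3] [-0.3  0.5 -0.5] [-0.5   0.13 -0.01] [-0.22  0.45  0.42  2.15 -1.    0.92  0.84] 0.6
lip [-107.5   65.3   52.3] tilt 31.9
(array([ 1.58885954, 10.78758525, -0.07196403]), array([-2.66696135e-04, -8.01075448e-06,  1.06152049e-04])) (array([-1.01765772e+02,  6.35903117e+01,  7.04809971e-14]), array([0., 0., 0.]))
```

View pics/wrist_17.png

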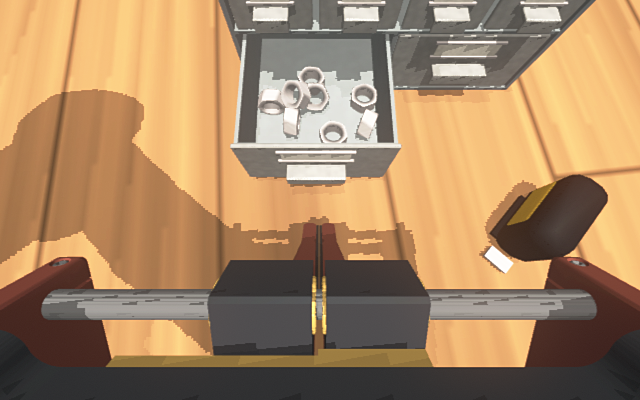

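```bash
python3 - <<'E'
from h import *
from cell import r
o=r.observe();Q=R.from_quat(o["tool_rot"]);p=o["tool_pos"]
t,g=ctgoal(-225,34,25);print(t,plan(p,Q,t,g,8),plan(t,g,ctgoal(-101,34,25)[0],g,1))
E
```

```text
[483.24284275 107.04257083  37.02427968] (array([ 0.63498275,  7.99590439, -0.05362028]), array([-1.99404936e-04, -1.82191275e-05, -1.51920137e-02])) (array([-1.12382166e+02,  5.24046645e+01,  1.62948906e-14]), array([0., 0., 0.]))
```

Request:
carry_out(increments=[{"delta_pos":[0.6,8,0],"twist":[0,0,-0.015],"hand":1},{"delta_pos":[0.6,8,0],"twist":[0,0,-0.015],"hand":1},{"delta_pos":[0.6,8,0],"twist":[0,0,-0.015],"hand":1},{"delta_pos":[0.6,8,0],"twist":[0,0,-0.015],"hand":1},{"delta_pos":[0.6,8,0],"twist":[0,0,-0.015],"hand":1},{"delta_pos":[0.6,8,0],"twist":[0,0,-0.015],"hand":1},{"delta_pos":[0.6,8,0],"twist":[0,0,-0.016],"hand":1},{"delta_pos":[0.6,8,0],"twist":[0,0,-0.016],"hand":1}])

```text
t: 23.92
tool_pos: [484.5, 105.1, 38.2]
tool_rot: [-0.347, 0.615, -0.413, 0.575]
wrist_force: [-0.2, -0.2, 0.3]
gripper_width: 0.3
```

```bash
cat >> st.py <<'E'
c=p+Q.apply(CT);print("contact",np.round([*cabxy(c),c[2]],1), "fwd in tool",Q.inv().apply([np.cos(CAB[2]),np.sin(CAB[2]),0]).round(3),"up",Q.inv().apply([0,0,1]).round(3))
E
python3 st.py 18 wrist
```

```text
23.925 [484.5 105.1  38.2] [-0.2 -0.2  0.3] [-0.38  0.11 -0.01] [-0.27  0.51  0.33  2.17 -1.01  0.71  0.76] 0.3
lip [-87.9  65.1 -24.8] tilt 24.9
contact [-226.8   65.5   35.2] fwd in tool [-0.907  0.421 -0.002] up [-0.421 -0.907  0.003]
```

View pics/wrist_18.png

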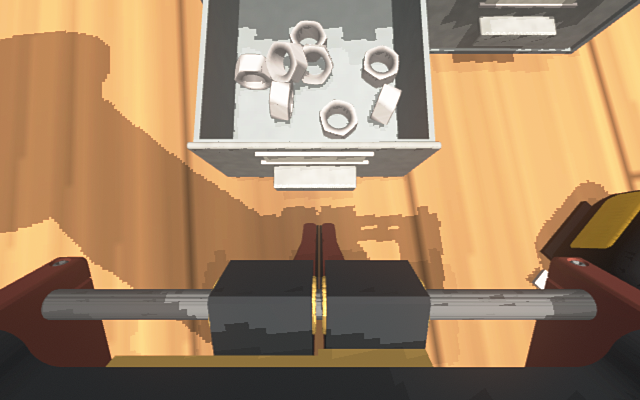

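Request:
carry_out(increments=[{"delta_pos":[-4.5,2.1,0],"twist":[0,0,0],"hand":1},{"delta_pos":[-5.4,2.5,0],"twist":[0,0,0],"hand":1},{"delta_pos":[-5.4,2.5,0],"twist":[0,0,0],"hand":1},{"delta_pos":[-5.4,2.5,0],"twist":[0,0,0],"hand":1},{"delta_pos":[-5.4,2.5,0],"twist":[0,0,0],"hand":1},{"delta_pos":[-5.4,2.5,0],"twist":[0,0,0],"hand":1},{"delta_pos":[-5.4,2.5,0],"twist":[0,0,0],"hand":1}])

```text
t: 24.85
tool_pos: [489.0, 145.6, 38.9]
tool_rot: [-0.346, 0.615, -0.413, 0.575]
wrist_force: [-0.2, -0.6, 1.2]
gripper_width: 0.6
```

```bash
python3 st.py 19 wrist
```

```text
24.85 [489.  145.6  38.9] [-0.2 -0.6  1.2] [-0.71  0.11  0.03] [-0.31  0.5   0.26  2.16 -1.02  0.67  0.68] 0.6
lip [-47.1  64.8 -24. ] tilt 25.0
contact [-186.    65.3   35.8] fwd in tool [-0.907  0.422 -0.002] up [-0.422 -0.907  0.003]
```

View pics/wrist_19.png

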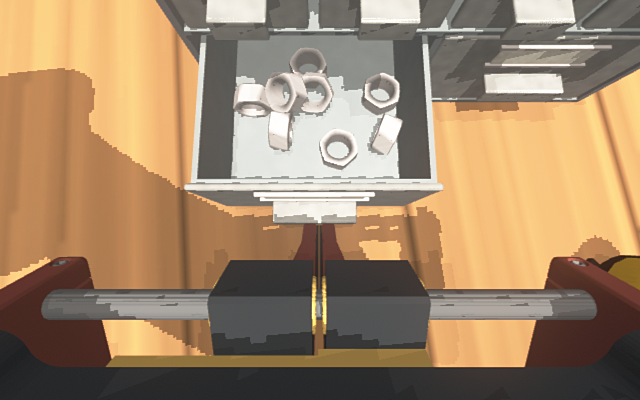

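Request:
carry_out(increments=[{"delta_pos":[-5.4,2.5,0],"twist":[0,0,0],"hand":1},{"delta_pos":[-5.4,2.5,0],"twist":[0,0,0],"hand":1},{"delta_pos":[-5.4,2.5,0],"twist":[0,0,0],"hand":1},{"delta_pos":[-5.4,2.5,0],"twist":[0,0,0],"hand":1},{"delta_pos":[-5.4,2.5,0],"twist":[0,0,0],"hand":1},{"delta_pos":[-5.4,2.5,0],"twist":[0,0,0],"hand":1},{"delta_pos":[-5.4,2.5,0],"twist":[0,0,0],"hand":1},{"delta_pos":[-5.4,2.5,0],"twist":[0,0,0],"hand":1}])

```text
t: 25.9
tool_pos: [494.1, 193.1, 38.9]
tool_rot: [-0.346, 0.615, -0.413, 0.575]
wrist_force: [0.4, -2.5, 0.7]
gripper_width: 0.3
```

```bash
python3 st.py 20 wrist
```

```text
25.9 [494.1 193.1  38.9] [ 0.4 -2.5  0.7] [-0.77  0.19 -0.  ] [-0.36  0.51  0.21  2.14 -1.02  0.62  0.59] 0.3
lip [  0.6  64.9 -23.9] tilt 25.0
contact [-138.3   65.4   35.9] fwd in tool [-0.907  0.422 -0.002] up [-0.422 -0.907  0.003]
```

View pics/wrist_20.png

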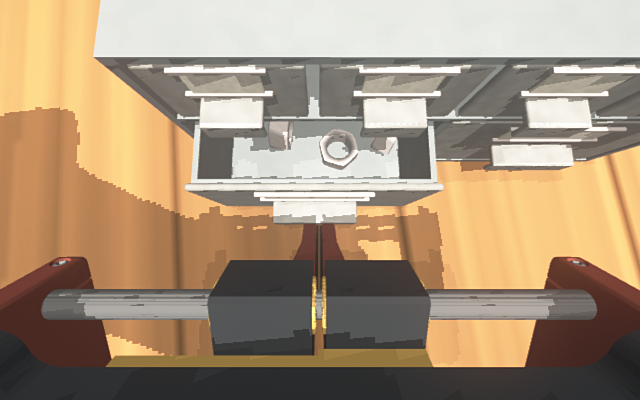

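Request:
carry_out(increments=[{"delta_pos":[-5.4,2.5,0],"twist":[0,0,0],"hand":1},{"delta_pos":[-5.4,2.5,0],"twist":[0,0,0],"hand":1},{"delta_pos":[-5.4,2.5,0],"twist":[0,0,0],"hand":1},{"delta_pos":[-5.4,2.5,0],"twist":[0,0,0],"hand":1},{"delta_pos":[-4.5,2.1,0],"twist":[0,0,0],"hand":1},{"delta_pos":[-2.7,1.3,0],"twist":[0,0,0],"hand":1}])

```text
t: 26.7
tool_pos: [497.6, 224.7, 38.9]
tool_rot: [-0.346, 0.615, -0.413, 0.575]
wrist_force: [-1.0, -2.0, 0.1]
gripper_width: 0.4
```

```bash
python3 st.py 21 wrist
```

```text
26.7 [497.6 224.7  38.9] [-1.  -2.   0.1] [-0.74  0.3   0.1 ] [-0.41  0.51  0.19  2.12 -1.02  0.59  0.53] 0.4
lip [ 32.5  65.  -23.9] tilt 25.0
contact [-106.5   65.4   35.9] fwd in tool [-0.906  0.422 -0.002] up [-0.422 -0.906  0.003]
```

View pics/wrist_21.png

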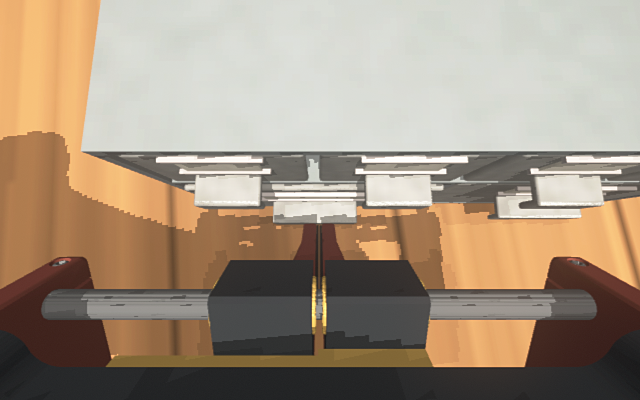

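Request:
carry_out(increments=[{"delta_pos":[-1.8,0.8,0],"twist":[0,0,0],"hand":1},{"delta_pos":[-1.4,0.6,0],"twist":[0,0,0],"hand":1},{"delta_pos":[0,0,0],"twist":[0,0,0],"hand":1}])

```text
t: 27.12
tool_pos: [497.9, 227.7, 39.0]
tool_rot: [-0.346, 0.615, -0.413, 0.575]
wrist_force: [-1.5, -1.3, -0.2]
gripper_width: 0.5
```

Request:
carry_out(increments=[{"delta_pos":[-0.9,0.4,0],"twist":[0,0,0],"hand":1},{"delta_pos":[0,0,0],"twist":[0,0,0],"hand":1}])

```text
t: 27.38
tool_pos: [497.9, 227.9, 38.9]
tool_rot: [-0.346, 0.615, -0.413, 0.575]
wrist_force: [-2.0, -3.6, 1.0]
gripper_width: 0.3
```

Request:
carry_out(increments=[{"delta_pos":[-0.9,0.4,0],"twist":[0,0,0],"hand":1},{"delta_pos":[0,0,0],"twist":[0,0,0],"hand":1}])

```text
t: 27.62
tool_pos: [498.0, 228.1, 38.8]
tool_rot: [-0.346, 0.615, -0.414, 0.575]
wrist_force: [-4.1, -7.5, 4.8]
gripper_width: 0.5
```

Request:
carry_out(increments=[{"delta_pos":[-0.9,0.4,0],"twist":[0,0,0],"hand":1},{"delta_pos":[0,0,0],"twist":[0,0,0],"hand":1}])

```text
t: 27.88
tool_pos: [498.0, 228.2, 38.8]
tool_rot: [-0.346, 0.615, -0.414, 0.574]
wrist_force: [-5.6, -10.3, 6.6]
gripper_width: 0.4
```

```bash
python3 st.py 22 wrist
```

```text
27.875 [498.  228.2  38.8] [ -5.6 -10.3   6.6] [-1.9   1.12  0.45] [-0.42  0.51  0.19  2.12 -1.02  0.59  0.51] 0.4
lip [ 35.9  64.6 -24.4] tilt 24.8
contact [-102.9   65.3   35.7] fwd in tool [-0.907  0.42  -0.004] up [-0.42  -0.907  0.002]
```

View pics/wrist_22.png

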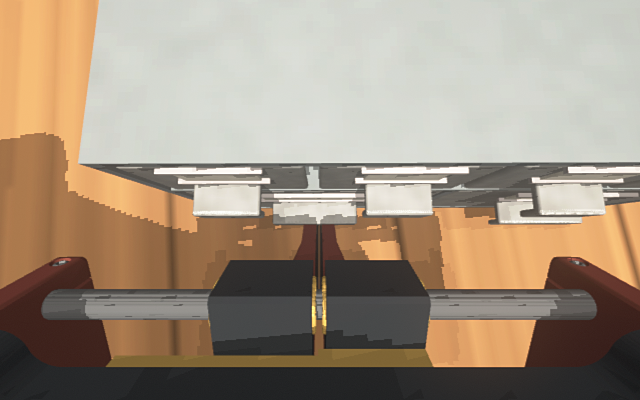

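Request:
carry_out(increments=[{"delta_pos":[3,-1.4,0],"twist":[0,0,0],"hand":1},{"delta_pos":[9,-4.2,0],"twist":[0,0,0],"hand":1},{"delta_pos":[14,-6,0],"twist":[0,0,0],"hand":1},{"delta_pos":[14,-6,0],"twist":[0,0,0],"hand":1},{"delta_pos":[14,-6,0],"twist":[0,0,0],"hand":1},{"delta_pos":[9,-20,0],"twist":[0,0,0],"hand":1},{"delta_pos":[0,-25,0],"twist":[0,0,0],"hand":1},{"delta_pos":[-5,-25,0],"twist":[0,0,0],"hand":1}])

```text
t: 28.92
tool_pos: [487.7, 137.5, 99.8]
tool_rot: [-0.346, 0.616, -0.413, 0.575]
wrist_force: [0.9, 0.4, 1.3]
gripper_width: 0.7
```

Request:
carry_out(increments=[{"delta_pos":[-10,-23,0],"twist":[0,0,0],"hand":1},{"delta_pos":[-10,-23,0],"twist":[0,0,0],"hand":1},{"delta_pos":[-10,-23,0],"twist":[0,0,0],"hand":1},{"delta_pos":[-10,-23,0],"twist":[0,0,0],"hand":1},{"delta_pos":[0,0,0],"twist":[0,0,0],"hand":1}])

```text
t: 29.55
tool_pos: [488.4, 135.9, 201.4]
tool_rot: [-0.345, 0.615, -0.413, 0.576]
wrist_force: [-0.3, -0.0, 0.5]
gripper_width: -0.1
```

```bash
python3 st.py 23 wrist scene side; python3 - <<'E'
import cv2,numpy as np
a=cv2.imread("pics/side_23.png")[100:380,200:480]; b=cv2.imread("pics/scene_23.png")[110:310,210:530]
cv2.imwrite("pics/z23.png",cv2.resize(a,(600,600)));cv2.imwrite("pics/y23.png",cv2.resize(b,(800,500)))
E
```

```text
29.55 [488.4 135.9 201.4] [-0.3 -0.   0.5] [-0.46  0.09 -0.01] [-0.4   0.22  0.37  2.05 -0.66  0.92  0.27] -0.1
lip [-56.8  64.1 138.7] tilt 25.0
contact [-195.8   64.9  198.4] fwd in tool [-0.906  0.423 -0.003] up [-0.423 -0.906  0.006]
```

View pics/wrist_23.png

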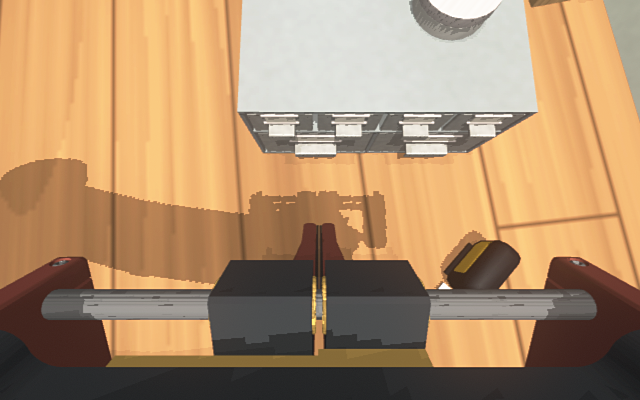

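View pics/y23.png

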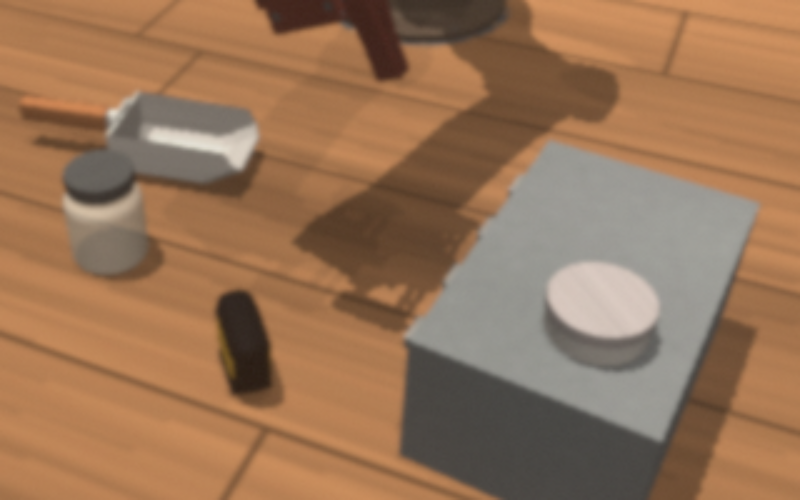

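View pics/z23.png

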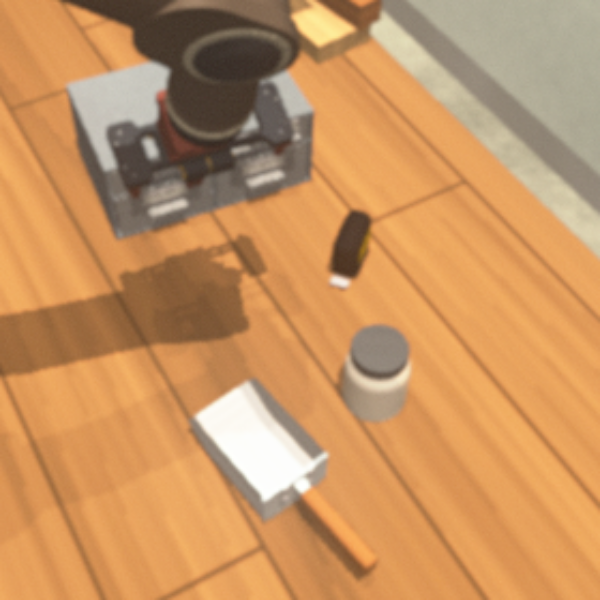

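Everything checks out: the drawer is flush with the shut one beside it, the scoop is flat and empty, the bystanders look undisturbed, and the robot is clear.

```bash
python3 -c "
from cell import r
print(r.hand_in())"
```

```text
the job is handed in; nothing more can be done
None
```

The job is handed in at about 29.6 s of the 62 s allowed. I gripped the scoop by its handle, tipped it about 84° nose-down over the open drawer, and set it back close to where it started. Then I pushed the drawer shut with closed fingertips on its pull.

**Nuts:** the wrist camera showed all eight lying low in the drawer before I closed it. The scoop was empty afterwards.

**Drawer:** it reached its stop, with the wrist force rising to about 13 N and the fingertip contact about 1.5 mm short of the computed fully shut position. In the last picture its pull lines up with the shut drawer beside it.

**Scoop:** it stands upright and flat on the bench, released.

**Bystanders:** the jar, tape measure and tin look unmoved and upright in the final views. I judged this by eye, without measuring their positions at the end.

**Robot:** it is clear of everything, with about 0.5 N wrist force, which is noise level.

**Disagreements:**
- The first grasp approach ended about 7 mm from its planned point, and I corrected it before gripping.
- Joint 5 ran close to its range limit while pushing (-1.02 rad against -1.03).
- The final push also showed some sideways and upward force (about 6 N each) that I did not explain.

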